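# File the buffet menu boards and cap the chalk markers

## Robot

A 6-joint arm with a two-finger parallel gripper is mounted at the origin on the work surface. World frame = base frame: x ahead of the robot, y to its left, z up, the work surface at z = 0. Lengths are in m, angles in degrees, forces in N, time in s.
With the tool pointing down it reaches from about 0.4 to 0.825 m from the base axis. Payload 7 kg.
Tool frame: the origin (TCP) lies at the centre of the arm's flange, where the gripper is bolted on; the fingertips stand 178 mm ahead of it and the grasp point (between the pads) lies 159 mm ahead of it (r.tips_ahead is the z of the fingertips in the tool frame, in m); z points along the fingers, y is the line along which they close (so a half turn about z gives the same grasp; the last joint's range is limited). The gripper opens to 88 mm and grips with 3 to 60 N. Pads are 19 mm wide; open, the fingers measure 130 mm over their backs; the gripper's body (78 mm by 193 mm) begins 47 mm behind the grasp point.
Start: joints at [84.803, 20.546, 0.682, 0, -70.136, -16.507], TCP at [0.25, 0.627, 0.405] pointing down, gripper open.
Joint ranges: [-176.03, 176.03], [-82.01, 121.73], [-58.28, 71.71], [-173.87, 95.51], [-174.79, -0.11], [-173.66, 173.66]. Speed limits (degrees/s): [136.94, 136.94, 172.46, 180, 180, 180].

## Interface

Orientations are given as [roll, pitch, yaw] about the fixed x, y, z axes, in that order (R = Rz(yaw) Ry(pitch) Rx(roll)).
In Python, from plant import r gives the robot as it stands. The module is installed in compiled form; this text tells all that it offers.
- The arm moves only by the shell command python3 -m pendant 'ROWS' [FORCE]. ROWS is JSON, a list that holds one entry, the list of rows, each a list of 7 numbers: the shift along the tool's x, y, z in m, then the turn, a rotation vector about the tool's x, y, z in degrees, then the gripper command: -1 is shut, 1 is fully open, values between are in proportion. A call has 1 to 5 rows; each row is the pose to reach, as a shift and turn from the pose commanded when the call began, along the tool's axes at that moment; what a row does not reach only later rows make up. A row lasts 1/10 s, in which the tool goes at most 50 mm and 8.59 degrees, less where a joint would pass 70% of its speed; a pose out of reach is approached as far as the arm can. A call with a gripper value outside its range is refused whole. The fingers move at their own pace and stop on an object; FORCE is the grip in N (left out, the last holds). Time passes only in rows, so rows that repeat a pose let the fingers close. It gives the time, the measured TCP pose, the force, the opening and the grip force at its end, in the units of the state.
- r.get_state(): the state, without advancing time (a new reading comes with each control period).
- r.capture(name): name is "scene" or "top" or "wrist"; returns the picture (384x512x3 uint8, red, green, blue); there is no depth.
- r.camera_params(name): a dict with "fx", "fy", "cx", "cy" (pixels), "R" (3x3) and "t" (3): a world point X has camera coordinates R X + t. Camera axes: x right, y down, z forward; pixel columns grow to the right and rows downward; lengths in m; the calibration is good to about 2 mm. A picture is of the moment at which its call begins: read the wrist's pose just before it. camera_params takes no time and is no camera call; for the wrist camera it gives the pose at the moment of the call.
- r.close_job(): hands the job in; it is judged then, once.
The state is a dict: "time_s": time; "joints": joint angles; "qd": joint speeds; "joint_torque": joint torques, N m; "tcp_pos": TCP position; "eef_rot": TCP orientation; "contact_force": force on the tool from outside, world axes, zero at the start; "moment": the same for the moment, N m; "gripper_width": finger opening in m; "gripper_force": force on a finger pad.
Only numpy, scipy, OpenCV 4.12 (cv2) and the standard library are available. Lean on these libraries where they do the work, as an engineer would, in place of code of your own. Each camera call takes 0.05 s, during which the arm holds its last target. There are 200 camera calls.

## Task

Put the buffet's menu boards and the markers they were written with away: lift the lever of the lever arch file so that its rings spring open, lay every wooden menu board in the file, flat, paper face up and holed edge towards the spine, with both posts through its two holes, then press the lever fully down so that the rings close over them. Press the caps of all three chalk markers in the block fully home (before or after, as you like), and leave the jar and the white ramekin dish alone.

Things in the scene. Friction and masses are not known exactly. Their poses are not given: they have to be found in the camera images.
- file: Lever arch file, open, fixed on the counter. Origin on the counter half-way between its two steel posts, which stand at y=+45 and -45 mm, 7 mm thick, round tops 56.5 mm above the counter. z up; x from the posts to the rings' hinge (58 mm), then spine and cover, flat, to 281 mm. Boards lie on the steel plate at the posts' foot, its top at z=6 mm (x -45 to 72 mm); elsewhere the cover is 4 mm thick.
- post_a (a point): Top of the post on the lever's side (file y=+45 mm), 56.5 mm above the counter.
- post_b (a point): Top of the other post (file y=-45 mm).
- rings (a joint): Angle (rad) of the two swinging ring arches, 6 mm wire at file y=+45 and -45 mm, hinged about a bar along y at file x=58, z=16 mm. 0: closed, ends on the tops of the posts (highest point 65 mm). 1.4: fully open, swung away to +x, about 83 mm high, nothing above the posts. They follow the lever: 1.4 x its angle.
- lever (a joint): Angle (rad) of the file's lever, 0 pressed down (rings closed) to 1.0 lifted (rings open). It has an over-centre spring: below 0.5 it springs back to 0, beyond 0.5 it springs up to 1.0 by itself. About 5 N at its tip, square to the lever, moves it either way.
- lever_hinge (a point): Point on the lever's hinge axis (file x=25, y=62, z=24 mm). The axis runs along the file's x.
- lever_tip (a point): Centre of the lever's rolled tip, a bar 12 mm thick, 24 mm long along the file's x, 84 mm from the hinge. Lever down: it points to file +y, tip 36 mm above the counter (0.143 rad above level seen from the hinge); lifted: about 101 mm high. The lever is 16 mm wide, 4 mm thick. The tip can be pinched from above, fingers closing along the file's x, or pressed down.
- block: Wooden block 170 x 60 x 45 mm, fixed on the counter, origin at the centre of its underside; three thick chalk markers (24 mm thick) stand in it tip up at x=-55, 0, +55 mm along its long axis x.
- board1_mid (a point): Centre (half-way up) of a plywood menu board, 56 (x) by 140 (y) by 8 mm, 35 to 70 g; None if absent. Two 16 mm square holes at x=+15, y=+45 and -45 mm, near its long +x edge. Starts flat on the counter, paper face up, its x within 0.25 rad of world x. Filed, its x is along the file's x, centre at file x=-15, y=0 mm; boards stack up on one another.
- board2_mid (a point): Centre (half-way up) of a plywood menu board, 56 (x) by 140 (y) by 8 mm, 35 to 70 g; None if absent. Two 16 mm square holes at x=+15, y=+45 and -45 mm, near its long +x edge. Starts flat on the counter, paper face up, its x within 0.25 rad of world x. Filed, its x is along the file's x, centre at file x=-15, y=0 mm; boards stack up on one another.
- board3_mid (a point): Centre (half-way up) of a plywood menu board, 56 (x) by 140 (y) by 8 mm, 35 to 70 g; None if absent. Two 16 mm square holes at x=+15, y=+45 and -45 mm, near its long +x edge. Starts flat on the counter, paper face up, its x within 0.25 rad of world x. Filed, its x is along the file's x, centre at file x=-15, y=0 mm; boards stack up on one another.
- board4_mid (a point): Centre (half-way up) of a plywood menu board, 56 (x) by 140 (y) by 8 mm, 35 to 70 g; None if absent. Two 16 mm square holes at x=+15, y=+45 and -45 mm, near its long +x edge. Starts flat on the counter, paper face up, its x within 0.25 rad of world x. Filed, its x is along the file's x, centre at file x=-15, y=0 mm; boards stack up on one another.
- board5_mid (a point): Centre (half-way up) of a plywood menu board, 56 (x) by 140 (y) by 8 mm, 35 to 70 g; None if absent. Two 16 mm square holes at x=+15, y=+45 and -45 mm, near its long +x edge. Starts flat on the counter, paper face up, its x within 0.25 rad of world x. Filed, its x is along the file's x, centre at file x=-15, y=0 mm; boards stack up on one another.
- cap1 (a joint): How far (m) marker 1's cap has been pressed on: 0 at the start (15 mm up, detent holds it), 0.015 fully home on the marker's shoulder. Straight down, about 9 N takes it over the detent, which then keeps it home.
- cap1_top (a point): Centre of the flat top of cap 1 (black cylinder 24 mm thick, 48 mm tall, upright), 133 mm above the counter when home, 148 mm at the start; grey neck shows below it while it is up.
- cap2 (a joint): How far (m) marker 2's cap has been pressed on: 0 at the start (15 mm up, detent holds it), 0.015 fully home on the marker's shoulder. Straight down, about 9 N takes it over the detent, which then keeps it home.
- cap2_top (a point): Centre of the flat top of cap 2 (black cylinder 24 mm thick, 48 mm tall, upright), 133 mm above the counter when home, 148 mm at the start; grey neck shows below it while it is up.
- cap3 (a joint): How far (m) marker 3's cap has been pressed on: 0 at the start (15 mm up, detent holds it), 0.015 fully home on the marker's shoulder. Straight down, about 9 N takes it over the detent, which then keeps it home.
- cap3_top (a point): Centre of the flat top of cap 3 (black cylinder 24 mm thick, 48 mm tall, upright), 133 mm above the counter when home, 148 mm at the start; grey neck shows below it while it is up.
- jar: Bystander: glass jar, 72 mm wide, 100 mm tall, origin at its underside.
- ramekin: Bystander: low white ramekin dish, 76 mm wide, 36 mm tall, origin at its underside.
There are look-alikes about, which are no part of the job. There is more than one size of the block; the one meant has the size given above.

How it is judged (in metres and radians):
On the way, in this order (a step that is already met when the one before it is completed fails the run):
1. the lever is lifted and the rings are open (value of joint lever above 0.85 rad and value of joint rings above 1.15 rad), for 0.2 s.
2. every board present lies on the two posts while the rings are open (x of board1_mid in the frame of file between -0.024 and -0.006 m and y of board1_mid in the frame of file between -0.009 and 0.009 m and z of each of board1_mid, board2_mid, board3_mid, board4_mid, board5_mid in the frame of file below 0.048 m and angle between the y axis of each of board1_mid, board2_mid, board3_mid, board4_mid, board5_mid and the y axis of file, either way round below 0.2 rad and angle between each of board1_mid, board2_mid, board3_mid, board4_mid, board5_mid's own z axis and vertical below 0.15 rad and x of board2_mid in the frame of file between -0.024 and -0.006 m and y of board2_mid in the frame of file between -0.009 and 0.009 m and x of board3_mid in the frame of file between -0.024 and -0.006 m and y of board3_mid in the frame of file between -0.009 and 0.009 m and x of board4_mid in the frame of file between -0.024 and -0.006 m and y of board4_mid in the frame of file between -0.009 and 0.009 m and x of board5_mid in the frame of file between -0.024 and -0.006 m and y of board5_mid in the frame of file between -0.009 and 0.009 m and value of joint lever above 0.85 rad), for 0.2 s.
3. the lever is pressed down and the rings are closed (value of joint lever below 0.06 rad and value of joint rings below 0.1 rad), for 0.2 s.
At the end, for the whole second after the job is handed in: Every board present lies flat on the file, at rest, both posts through its holes (centre within 9 mm of file x=-15 mm, y=0, below 48 mm, turned less than 0.2 rad, tilted less than 0.15 rad); lever below 0.06 rad and rings below 0.1 rad; all three caps within 2 mm of home (all of step 3 and x of board1_mid in the frame of file between -0.024 and -0.006 m and y of board1_mid in the frame of file between -0.009 and 0.009 m and z of each of board1_mid, board2_mid, board3_mid, board4_mid, board5_mid in the frame of file below 0.048 m and angle between the y axis of each of board1_mid, board2_mid, board3_mid, board4_mid, board5_mid and the y axis of file, either way round below 0.2 rad and angle between each of board1_mid, board2_mid, board3_mid, board4_mid, board5_mid's own z axis and vertical below 0.15 rad and x of board2_mid in the frame of file between -0.024 and -0.006 m and y of board2_mid in the frame of file between -0.009 and 0.009 m and x of board3_mid in the frame of file between -0.024 and -0.006 m and y of board3_mid in the frame of file between -0.009 and 0.009 m and x of board4_mid in the frame of file between -0.024 and -0.006 m and y of board4_mid in the frame of file between -0.009 and 0.009 m and x of board5_mid in the frame of file between -0.024 and -0.006 m and y of board5_mid in the frame of file between -0.009 and 0.009 m and value of joint each of cap1, cap2, cap3 above 0.013 m and linear speed of each of board1, board2, board3, board4, board5 below 0.03 m/s); the robot touches nothing.
It fails at once if the jar is pushed more than 3 cm or tipped over (distance of jar from where it was at the start of the episode above 0.03 m or angle between jar's own z axis and vertical above 0.5 rad).
It fails at once if the ramekin is pushed more than 3 cm or tipped over (distance of ramekin from where it was at the start of the episode above 0.03 m or angle between ramekin's own z axis and vertical above 0.5 rad).
Of board1, board2, board3, board4, board5 only 3 to 5 are there at a start; the rules pass over those that are not, and their reading is None.
At some moment in a run one of board1, board2, board3, board4, board5 may be knocked a few centimetres aside while the robot is not near it.
Once in a run the grip may slacken for a moment while it holds something.
It also fails if it takes over 210 s, if anything falls off the work surface, if the arm or the gripper's body presses on something with over 40 N, if the wrist force passes 120 N, or if a joint passes its speed limit or range.

## Working session

There is one attempt and no reset: what is moved stays moved. The work goes in short steps, Python scripts to look and compute and a shell command to move; the robot and the scene stay as the last step left them, time stands still between calls to the robot, and variables do not carry over. Pictures are saved under pics/ and viewed, at most 14 in all, crops included, and the job is handed in when it is done.

```bash
mkdir -p pics
python3 - <<'E'
from plant import r
import cv2
for n in("scene","top"):
    im=r.capture(n);cv2.imwrite(f"pics/{n}0.png",im[:,:,::-1])
    p=r.camera_params(n);print(n,{k:(v.round(3).tolist() if hasattr(v,'round') else v) for k,v in p.items()})
a=cv2.imread("pics/top0.png");cv2.imwrite("pics/top0b.png",cv2.resize(a,(800,600),interpolation=cv2.INTER_CUBIC))
a=cv2.imread("pics/scene0.png");cv2.imwrite("pics/scene0b.png",cv2.resize(a,(800,600),interpolation=cv2.INTER_CUBIC))
print(r.get_state())
E
```

```text
scene {'fx': 367.05346061424393, 'fy': 367.05346061424393, 'cx': 254.69155013644303, 'cy': 191.1822255525327, 'R': [[-0.489, 0.872, -0.007], [0.683, 0.378, -0.625], [-0.543, -0.31, -0.78]], 't': [0.217, -0.266, 1.606]}
top {'fx': 391.0569132962571, 'fy': 391.0569132962571, 'cx': 254.85346489611283, 'cy': 188.78368651099515, 'R': [[-0.001, -1.0, 0.018], [-0.992, -0.001, -0.126], [0.126, -0.018, -0.992]], 't': [0.017, 0.51, 1.421]}
{'time_s': 0.1, 'joints': array([ 8.48023843e+01,  2.05881590e+01,  6.39762018e-01, -1.72645085e-02,
       -7.01347903e+01, -1.65068807e+01]), 'qd': array([ 0.01784729, -0.11540646,  0.13480274,  0.05826279, -0.12148889,
        0.08356435]), 'joint_torque': array([-1.31422610e-03, -5.84162700e+01,  2.93751615e+01,  7.01537937e+00,
        1.01529653e-02, -5.36487744e-05]), 'tcp_pos': array([0.24956971, 0.62699497, 0.40381392]), 'eef_rot': array([ 1.79915629e+02, -8.07650730e-03, -2.17103688e+01]), 'contact_force': array([-0.40864542, -0.07000105, -0.22865136]), 'moment': array([-0.00358326,  0.00394119, -0.07501653]), 'gripper_force': 0.0, 'gripper_width': 0.08773354362811968}
```

View pics/top0b.png

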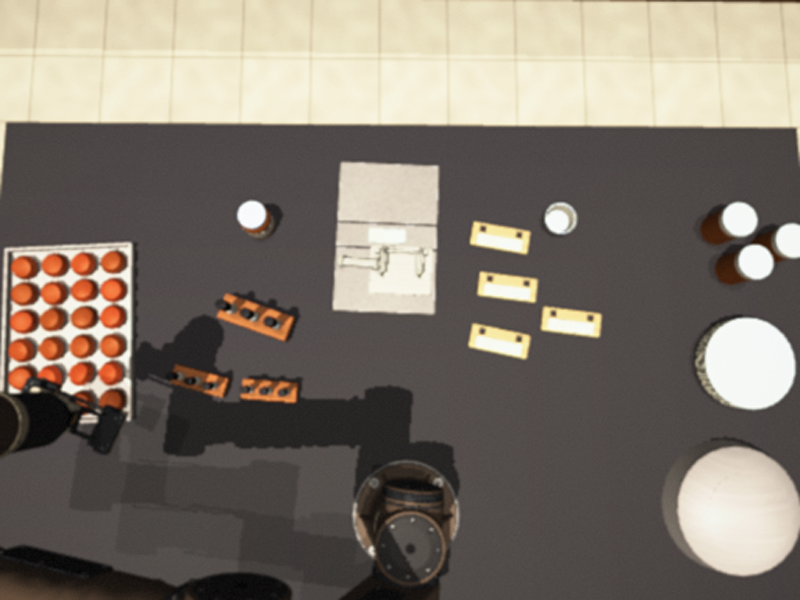

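View pics/scene0b.png

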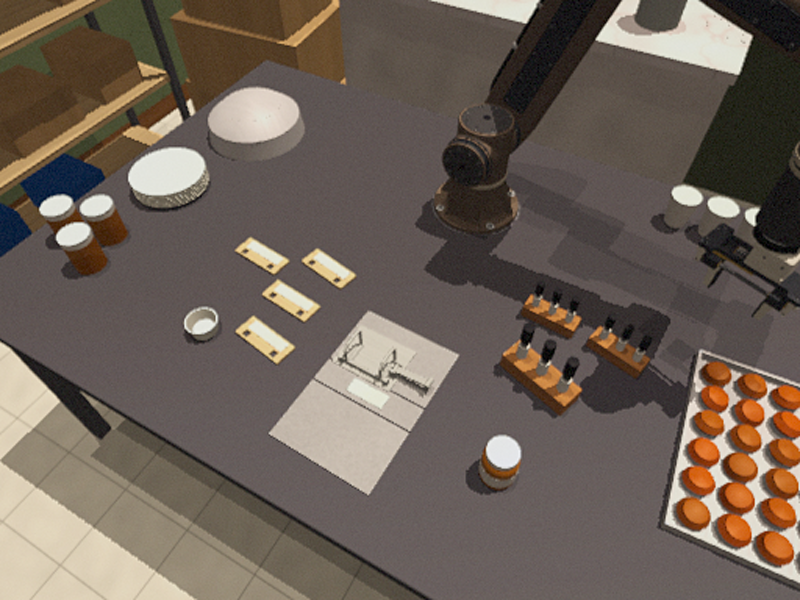

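Top view (800x600): four boards at (500,238), (507,287), (571,322), (499,341), with holes on their far edge. The file is at (387,238), with the lever pointing left at (350,262). The ramekin is at (560,218). The white-lidded jar at (254,216) is the bystander, and the other jars, at (738,220), stand at the far right.

Block candidates: the large one at (255,315), and small ones at (198,380) and (270,390). I choose the large one and will check its size.

```bash
cat > h.py <<'E'
import numpy as np, cv2
from plant import r
def ray(p,uv):
    R=np.array(p['R']);t=np.array(p['t'])
    d=R.T@np.array([(uv[0]-p['cx'])/p['fx'],(uv[1]-p['cy'])/p['fy'],1.]);return -R.T@t,d
def plane(p,uv,z):
    c,d=ray(p,uv);return c+d*(z-c[2])/d[2]
def proj(p,X):
    q=np.array(p['R'])@np.array(X)+np.array(p['t']);return np.array([p['fx']*q[0]/q[2]+p['cx'],p['fy']*q[1]/q[2]+p['cy']])
def rect(p,c,z):
    P=np.array([plane(p,q[0],z)[:2]*1000 for q in c],np.float32);return cv2.minAreaRect(P)
def boards(p,im,z=.008):
    "yellow wood outlines (paper and holes filled) -> centre, size, yaw of +x (side with the dark holes)"
    h=cv2.cvtColor(im,cv2.COLOR_RGB2HSV)
    m=cv2.inRange(h,(15,60,120),(32,255,255));m[:100 if im.shape[0]==384 and 0 else 0]=0
    m=cv2.morphologyEx(m,cv2.MORPH_CLOSE,np.ones((3,3)))
    out=[]
    for c in cv2.findContours(m,cv2.RETR_EXTERNAL,cv2.CHAIN_APPROX_NONE)[0]:
        if cv2.contourArea(c)<200: continue
        out.append((rect(p,c,z),c))
    return out
E
python3 - <<'E'
from h import *
im=cv2.imread("pics/top0.png")[:,:,::-1];p=r.camera_params("top")
for (c,s,a),ct in boards(p,im): print("board",np.round(c,0),np.round(s,0),round(a,1))
h=cv2.cvtColor(im,cv2.COLOR_RGB2HSV)
m=cv2.inRange(h,(5,110,70),(16,255,255))
for c in cv2.findContours(m,cv2.RETR_EXTERNAL,cv2.CHAIN_APPROX_NONE)[0]:
    if cv2.contourArea(c)>120:
        q=rect(p,c,.045);x=c[:,0].mean(0)
        if 90<x[0]<200: print("blk",x,[np.round(v,1) for v in q])
print(h[157,225],h[120,245],h[190,250])
m=((h[...,1]<60)&(h[...,2]>110)).astype(np.uint8);m=cv2.morphologyEx(m,cv2.MORPH_CLOSE,np.ones((5,5)))
for c in cv2.findContours(m,cv2.RETR_EXTERNAL,cv2.CHAIN_APPROX_NONE)[0]:
    if cv2.contourArea(c)>150:
        x=c[:,0].mean(0);print("grey",x.round(),[np.round(v,1) for v in rect(p,c,.004)])
a=cv2.resize(im[90:210,200:285],None,fx=7,fy=5,interpolation=cv2.INTER_CUBIC)
a=cv2.resize(im[95:205,205:290],(618,800),interpolation=cv2.INTER_CUBIC)
L=cv2.resize(im[95:205,205:290],(460,595),interpolation=cv2.INTER_CUBIC)
R=cv2.resize(im[175:225,125:200],(335,223),interpolation=cv2.INTER_CUBIC)
o=np.zeros((595,800,3),np.uint8);o[:,:460]=L;o[:223,462:797]=R
cv2.imwrite("pics/crop1.png",o[:,:,::-1])
E
```

```text
board [ 403. -225.] [147.  63.] 77.9
board [ 449. -400.] [147.  63.] 82.9
board [ 534. -248.] [147.  63.] 82.6
board [ 656. -232.] [147.  63.] 79.9
blk [170.6635514  249.71962617] [array([287.2, 314.2]), array([129.8,  51.3]), np.float64(85.2)]
blk [125.84920635 243.1031746 ] [array([309. , 476.7]), array([130.2,  49.7]), np.float64(76.1)]
blk [161.42537313 202.08208955] [array([457.4, 352.3]), array([173.9,  64.8]), np.float64(70.8)]
[ 17  38 167] [ 18  31 228] [ 22  28 230]
grey [469. 327.] [array([   1.9, -775.7]), array([294.2, 306.4]), np.float64(45.9)]
grey [319. 221.] [array([ 392.8, -223.4]), array([114.9,  31.5]), np.float64(77.5)]
grey [478. 233.] [array([ 346.5, -824.1]), array([222.5, 241.1]), np.float64(25.0)]
grey [365. 208.] [array([ 438.6, -399.9]), array([114.9,  30. ]), np.float64(83.3)]
grey [324. 186.] [array([ 524. , -246.9]), array([115.9,  31. ]), np.float64(82.9)]
grey [ 43. 211.] [array([423.6, 811.8]), array([431.2, 314.8]), np.float64(3.1)]
grey [319. 154.] [array([ 647. , -230.9]), array([115.5,  31.3]), np.float64(79.6)]
grey [494. 161.] [array([ 622.4, -907.8]), array([ 90.1, 196.8]), np.float64(28.8)]
grey [473. 140.] [array([ 705.6, -830.5]), array([87.7, 91.9]), np.float64(0.2)]
grey [359. 139.] [array([ 708.1, -384.9]), array([79.3, 82.3]), np.float64(0.2)]
grey [161. 137.] [array([713.3, 378.3]), array([70.8, 72.8]), np.float64(0.2)]
grey [247. 152.] [array([659. ,  46.7]), array([250.8, 377. ]), np.float64(87.7)]
grey [248.  45.] [array([1030.9,   -2.3]), array([ 501.4, 2063.5]), np.float64(0.6)]
```

View pics/crop1.png

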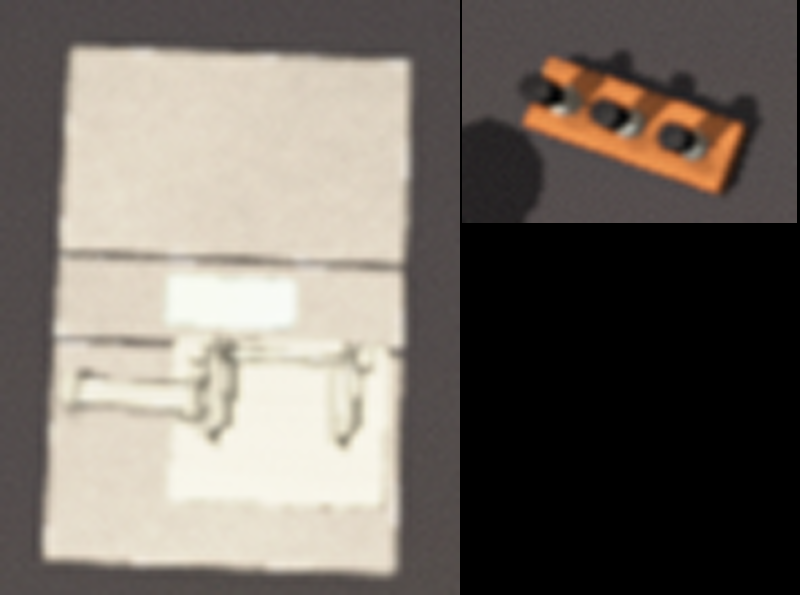

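The crop shows the file with its ring tips on the posts near full-frame (244,176) and (269,177), and the lever to their left. The large block has three raised caps with grey necks. Its outline measures 174x65 mm, so it is the right one (the others are 130x50).

```bash
cat >> h.py <<'E'
def go(xyz,yaw,note=''):
    "print shift in tool axes (m) and turn (deg) to bring TCP to xyz, tool down, with yaw"
    from scipy.spatial.transform import Rotation as S
    s=r.get_state();R=S.from_euler('xyz',s['eef_rot'],degrees=True);T=S.from_euler('xyz',[180,0,yaw],degrees=True)
    print(note,'shift',(R.inv().apply(np.array(xyz)-s['tcp_pos'])).round(4),'turn',(R.inv()*T).as_rotvec(degrees=True).round(1),'t',round(s['time_s'],1))
E
python3 - <<'E'
from h import *
p=r.camera_params("top")
A=plane(p,(205+213/5.41,95+437/5.41),.0565);B=plane(p,(205+345/5.41,95+442/5.41),.0565)
L=plane(p,(205+75/5.41,95+390/5.41),.04)
print(A,B,np.linalg.norm(A-B),np.degrees(np.arctan2(*(A-B)[:2])),L)
go([.58,.05,.40],88)
E
```

```text
[0.55471039 0.05582849 0.0565    ] [ 0.55142494 -0.0336997   0.0565    ] 0.08958845004619273 2.1016648984916264 [0.58989057 0.15081492 0.04      ]
 shift [0.5204 0.4138 0.0045] turn [ 1.000e-01  1.000e-01 -1.097e+02] t 0.1
```

```bash
python3 -m pendant '[[[0.035,0.028,0,0,0,0,1],[0.07,0.056,0,0,0,0,1],[0.105,0.084,0,0,0,0,1],[0.14,0.112,0,0,0,0,1],[0.175,0.14,0,0,0,0,1]]]'
python3 -m pendant '[[[0.035,0.028,0,0,0,0,1],[0.07,0.056,0,0,0,0,1],[0.105,0.084,0,0,0,0,1],[0.14,0.112,0,0,0,0,1],[0.175,0.14,0,0,0,0,1]]]'
python3 -m pendant '[[[0.035,0.028,0,0,0,8,1],[0.07,0.056,0,0,0,16,1],[0.105,0.084,0,0,0,24,1],[0.14,0.112,0,0,0,32,1],[0.17,0.134,0,0,0,40,1]]]'
python3 -m pendant '[[[0,0,0,0,0,8,1],[0,0,0,0,0,16,1],[0,0,0,0,0,24,1],[0,0,0,0,0,30,1],[0,0,0,0,0,30,1]]]'
python3 - <<'E'
from h import *
go([.58,.05,.40],-92.2)
p=r.camera_params("wrist");im=r.capture("wrist")
cv2.imwrite("pics/w1.png",cv2.resize(im,(800,600),interpolation=cv2.INTER_CUBIC)[:,:,::-1]);print(p)
np.save("w1",im);print([proj(p,x).round() for x in ((.5547,.0558,.0565),(.551,-.0337,.0565),(.585,.155,.036))])
E
```

```text
time_s: 0.6
tcp_pos: [0.3609, 0.4306, 0.4044]
eef_rot: [180.0, 0.0, -21.7]
contact_force: [1.2, 0.0, -0.4]
gripper_width: 0.0876
gripper_force: 0.0
time_s: 1.1
tcp_pos: [0.4717, 0.2357, 0.4046]
eef_rot: [180.0, 0.0, -21.7]
contact_force: [1.5, 1.1, -0.4]
gripper_width: 0.0878
gripper_force: 0.0
time_s: 1.6
tcp_pos: [0.5802, 0.048, 0.4044]
eef_rot: [180.0, 0.0, -62.1]
contact_force: [0.9, 0.3, -0.1]
gripper_width: 0.0874
gripper_force: 0.0
time_s: 2.1
tcp_pos: [0.5796, 0.0501, 0.4043]
eef_rot: [180.0, -0.0, -91.8]
contact_force: [0.3, 0.0, 0.5]
gripper_width: 0.087
gripper_force: 0.0
 shift [ 0.     -0.0005  0.0043] turn [ 0.  -0.   0.4] t 2.1
{'fx': 334.24827718200544, 'fy': 334.24827718200544, 'cx': 253.9434773360722, 'cy': 183.26223831027445, 'R': array([[-0.9995097 ,  0.03128422,  0.0012876 ],
       [ 0.03057338,  0.96627536,  0.25568965],
       [ 0.00675488,  0.25560366, -0.96675806]]), 't': array([ 0.57707677, -0.09717544,  0.37154097])}
[array([278., 171.]), array([281.,  78.]), array([252., 253.])]
```

View pics/w1.png

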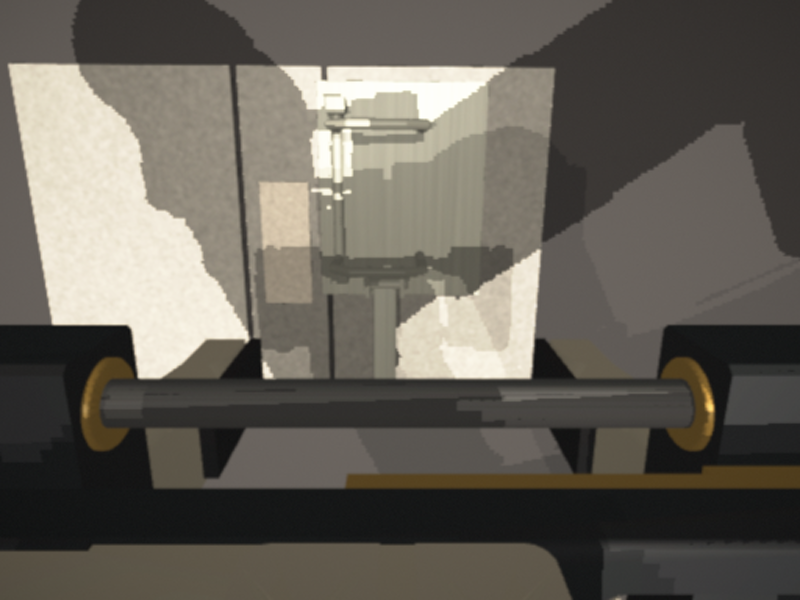

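Run:
```python
from h import *
p=r.camera_params("wrist");k=1/1.5625
for uv,z in (((426,124),.058),((422,260),.058),((386,330),.032),((372,300),.03),((400,300),.03),((324,66),.004),((554,68),.004),((232,66),.004),((540,250),.004),((9,66),.004)):
    print(uv,plane(p,np.array(uv)*k,z).round(4))
```

```text
(426, 124) [ 0.5594 -0.0325  0.058 ]
(422, 260) [0.563  0.0501 0.058 ]
(386, 330) [0.5883 0.1058 0.032 ]
(372, 300) [0.5974 0.0839 0.03  ]
(400, 300) [0.5777 0.0844 0.03  ]
(324, 66) [ 0.6248 -0.0741  0.004 ]
(554, 68) [ 0.4693 -0.0686  0.004 ]
(232, 66) [ 0.687  -0.0758  0.004 ]
(540, 250) [0.4735 0.0564 0.004 ]
(9, 66) [ 0.8375 -0.0799  0.004 ]
```

Posts, lever and the cover's far edge agree on the file origin, about (0.559, 0.010) at yaw -2.2°. The lever tip is then near (0.589, 0.153). Next I go down and pinch it.

```bash
python3 -m pendant '[[[-0.04,-0.002,0.03,0,0,0.4,1],[-0.08,-0.004,0.06,0,0,0.4,1],[-0.103,-0.0055,0.09,0,0,0.4,1],[-0.103,-0.0055,0.13,0,0,0.4,1],[-0.103,-0.0055,0.15,0,0,0.4,1]]]'
python3 -m pendant '[[[0,0,0.02,0,0,0,1],[0,0,0.04,0,0,0,1],[0,0,0.059,0,0,0,1],[0,0,0.059,0,0,0,1],[0,0,0.059,0,0,0,1]]]'
python3 -m pendant '[[[0,0,0,0,0,0,-1],[0,0,0,0,0,0,-1],[0,0,0,0,0,0,-1],[0,0,0,0,0,0,-1],[0,0,0,0,0,0,-1]]]' 8
python3 -m pendant '[[[0,0,0,0,0,0,-1],[0,0,0,0,0,0,-1],[0,0,0,0,0,0,-1],[0,0,0,0,0,0,-1],[0,0,0,0,0,0,-1]]]' 8
```

```text
time_s: 2.65
tcp_pos: [0.587, 0.1536, 0.2511]
eef_rot: [179.8, -0.1, -91.8]
contact_force: [-0.4, -0.5, -1.1]
gripper_width: 0.0876
gripper_force: 0.0
time_s: 3.15
tcp_pos: [0.5883, 0.1531, 0.1957]
eef_rot: [180.0, -0.0, -92.0]
contact_force: [-0.8, 1.1, 0.3]
gripper_width: 0.0877
gripper_force: 0.0
time_s: 3.65
tcp_pos: [0.5883, 0.153, 0.196]
eef_rot: [-180.0, 0.0, -92.1]
contact_force: [-0.0, -0.1, 0.1]
gripper_width: 0.053
gripper_force: 0.0
time_s: 4.15
tcp_pos: [0.5907, 0.1528, 0.1964]
eef_rot: [-179.7, 0.1, -92.1]
contact_force: [13.2, -7.0, -5.7]
gripper_width: 0.0238
gripper_force: 8.0
```

```bash
python3 -m pendant '[[[0,-0.0025,0,0,0,0,-1],[0.0015,-0.0025,-0.008,0,0,0,-1],[0.004,-0.0025,-0.0163,0,0,0,-1],[0.007,-0.0025,-0.024,0,0,0,-1],[0.0112,-0.0025,-0.0314,0,0,0,-1]]]' 12
python3 -m pendant '[[[0.005,0,-0.007,0,0,0,-1],[0.01,0,-0.0134,0,0,0,-1],[0.0226,0,-0.0246,0,0,0,-1],[0.037,0,-0.033,0,0,0,-1],[0.037,0,-0.033,0,0,0,-1]]]' 12
python3 -m pendant '[[[0,0,0,0,0,0,-0.1],[0,0,0,0,0,0,-0.1],[0,0,0,0,0,0,-0.1],[0,0,-0.05,0,0,0,-0.1],[0,0,-0.1,0,0,0,-0.1]]]'
python3 -m pendant '[[[0.04,0,-0.03,0,0,0,1],[0.08,0,-0.03,0,0,0,1],[0.12,0,-0.03,0,0,0,1],[0.15,0,-0.03,0,0,0,1],[0.15,0,-0.03,0,0,0,1]]]'
python3 - <<'E'
from h import *
im=r.capture("top");cv2.imwrite("pics/t2.png",im[:,:,::-1])
for (c,s,a),ct in boards(r.camera_params("top"),im): print("board",np.round(c,0),np.round(s,0),round(a,1))
a=cv2.resize(im[95:205,195:290],(691,800),interpolation=cv2.INTER_CUBIC)
a=cv2.resize(im[80:220,180:400],(800,509),interpolation=cv2.INTER_CUBIC);cv2.imwrite("pics/t2c.png",a[:,:,::-1])
E
```

```text
time_s: 4.65
tcp_pos: [0.5911, 0.142, 0.2273]
eef_rot: [-179.9, 0.1, -92.1]
contact_force: [5.1, 0.7, -4.7]
gripper_width: 0.0236
gripper_force: 12.0
time_s: 5.15
tcp_pos: [0.5895, 0.1033, 0.2621]
eef_rot: [-179.8, 0.0, -92.1]
contact_force: [1.8, -1.7, 7.4]
gripper_width: 0.0239
gripper_force: 12.0
time_s: 5.65
tcp_pos: [0.5882, 0.1047, 0.3592]
eef_rot: [179.7, -0.2, -92.1]
contact_force: [0.9, 0.5, 0.3]
gripper_width: 0.0393
gripper_force: 0.0
time_s: 6.15
tcp_pos: [0.5826, -0.0479, 0.3896]
eef_rot: [179.9, -0.0, -92.3]
contact_force: [0.0, 0.7, 0.3]
gripper_width: 0.0739
gripper_force: 0.0
board [ 403. -225.] [147.  63.] 77.9
board [ 449. -400.] [147.  63.] 82.9
board [ 534. -248.] [147.  63.] 82.6
board [ 664. -189.] [236.  63.] 80.5
board [698. 119.] [160.  41.] 14.0
```

View pics/t2c.png

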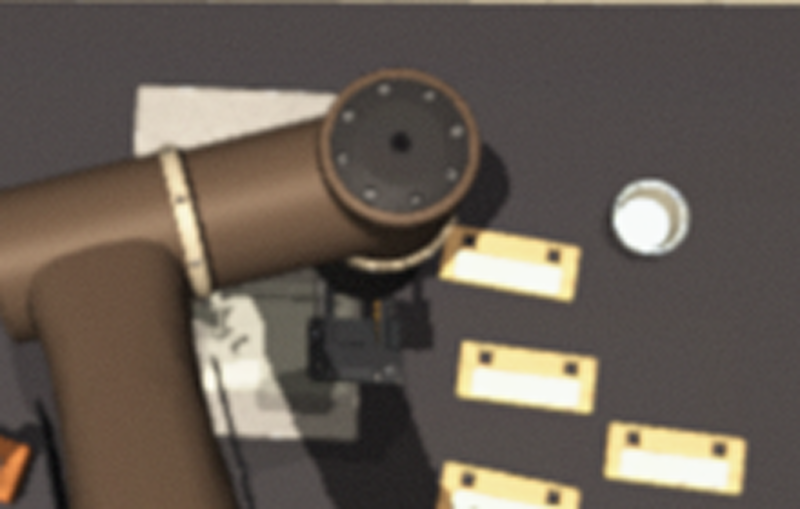

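```bash
python3 -m pendant '[[[-0.04,0,0,0,0,0,1],[-0.07,0.01,0.02,0,0,0,1],[-0.07,0.02,0.04,0,0,0,1],[-0.07,0.02,0.04,0,0,0,1],[-0.07,0.02,0.04,0,0,0,1]]]'
python3 - <<'E'
from h import *
p=r.camera_params("wrist");im=r.capture("wrist")
cv2.imwrite("pics/w2.png",cv2.resize(im[:256],(800,400),interpolation=cv2.INTER_CUBIC)[:,:,::-1])
E
```

```text
time_s: 6.7
tcp_pos: [0.5663, 0.0262, 0.3503]
eef_rot: [180.0, -0.0, -92.0]
contact_force: [0.1, -0.1, -0.1]
gripper_width: 0.0875
gripper_force: 0.0
```

View pics/w2.png

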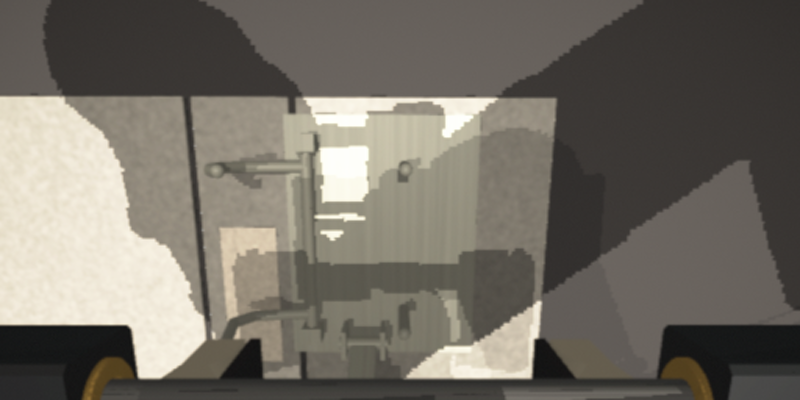

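Run:
```python
from h import *
p=r.camera_params("wrist");k=1/1.5625
for uv,z in (((404,167),.0565),((404,333),.0565),((404,303),.0565),((554,98),.004),((292,98),.004),((186,98),.004),((312,140),.02),((312,320),.02)):
    print(uv,plane(p,np.array(uv)*k,z).round(4))
for y in(.056,.0525,.050): print([ (proj(p,(.562,y,z))/k).round() for z in (.006,.0565)])
im=r.capture("wrist");cv2.imwrite("pics/w3.png",cv2.resize(im[90:230,180:340],(685,600),interpolation=cv2.INTER_CUBIC)[:,:,::-1])
```

```text
(404, 167) [ 0.5608 -0.0339  0.0565]
(404, 333) [0.5637 0.0559 0.0565]
(404, 303) [0.5632 0.0385 0.0565]
(554, 98) [ 0.4706 -0.0686  0.004 ]
(292, 98) [ 0.6249 -0.0741  0.004 ]
(186, 98) [ 0.6873 -0.0763  0.004 ]
(312, 140) [ 0.6125 -0.0496  0.02  ]
(312, 320) [0.6208 0.0585 0.02  ]
[array([406., 306.]), array([407., 333.])]
[array([405., 301.]), array([407., 327.])]
[array([405., 298.]), array([407., 323.])]
```

View pics/w3.png

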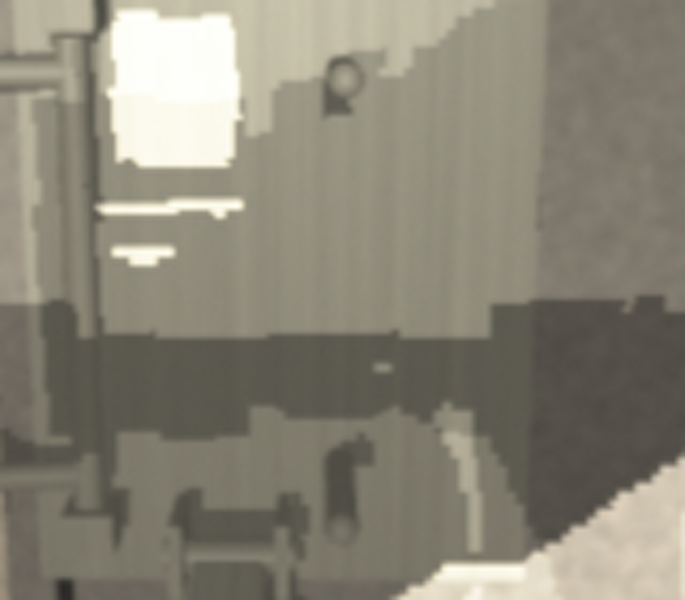

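Rings and lever are open. The post tops are at crop (344,78) and (342,527), giving (0.559,-0.033) and (0.5625,0.056). They measure 89 mm apart, so the file origin is (0.561, 0.0115) at yaw -2.2°, and the filed board centre is (0.546, 0.012). Next I look at the first board from above.

Run:
```python
from h import *
go([.656,-.16,.45],-100)
```

```text
shift [ 0.1823 -0.096  -0.0987] turn [-0.1  0.   7.9] t 6.8
```

```bash
python3 -m pendant '[[[0.02,-0.01,-0.04,0,0,2,1],[0.06,-0.03,-0.06,0,0,4,1],[0.1,-0.05,-0.08,0,0,6,1],[0.14,-0.07,-0.1,0,0,8,1],[0.182,-0.096,-0.1,0,0,8,1]]]'
python3 -m pendant '[[[0,0,0,0,0,0,1],[0,0,0,0,0,0,1]]]'
python3 - <<'E'
from h import *
p=r.camera_params("wrist");im=r.capture("wrist");pt=r.camera_params("top");it=r.capture("top")
for (c,s,a),ct in boards(p,im): print("w board",np.round(c,1),np.round(s,1),round(a,1))
for (c,s,a),ct in boards(pt,it): print("t board",np.round(c,1),np.round(s,1),round(a,1))
cv2.imwrite("pics/w4.png",im[:,:,::-1])
E
```

```text
time_s: 7.3
tcp_pos: [0.6561, -0.1623, 0.4556]
eef_rot: [-179.6, 0.0, -100.2]
contact_force: [1.1, 1.1, 1.1]
gripper_width: 0.0877
gripper_force: 0.0
time_s: 7.5
tcp_pos: [0.6557, -0.1619, 0.4499]
eef_rot: [180.0, -0.0, -100.3]
contact_force: [-0.8, -0.5, 0.4]
gripper_width: 0.0878
gripper_force: 0.0
w board [ 655.7 -233.1] [140.   57.8] 80.1
w board [ 403.4 -224. ] [136.6  57.4] 78.1
w board [ 534.  -247.4] [138.5  57.9] 82.7
t board [ 403.  -226.9] [143.5  62.9] 77.8
t board [ 449.1 -400.3] [147.4  63.2] 82.9
t board [ 533.7 -251. ] [140.3  63.4] 82.6
t board [ 969.8 -226.4] [193.  402.5] 20.0
```

View pics/w4.png

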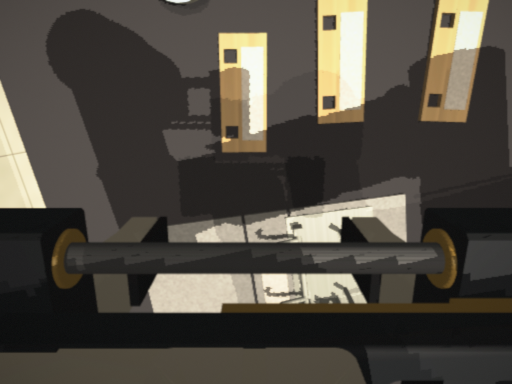

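View shows the board at (243,95), with holes on its left (+x) side. The outline measures 140x58 mm at (0.6557,-0.2331), and the top camera agrees to 1 mm.

```bash
python3 -m pendant '[[[0.035,-0.006,0.035,0,0,-0.4,1],[0.07,-0.0127,0.07,0,0,-0.4,1],[0.07,-0.0127,0.12,0,0,-0.4,1],[0.07,-0.0127,0.17,0,0,-0.4,1],[0.07,-0.0127,0.2,0,0,-0.4,1]]]'
python3 -m pendant '[[[0,0,0.03,0,0,0,1],[0,0,0.055,0,0,0,1],[0,0,0.0695,0,0,0,1],[0,0,0.0695,0,0,0,1],[0,0,0.0695,0,0,0,1]]]'
python3 - <<'E'
from h import *
go([.6557,-.2331,.1795],-99.9)
E
```

```text
time_s: 8.1
tcp_pos: [0.6541, -0.23, 0.2468]
eef_rot: [179.8, 0.0, -99.7]
contact_force: [-0.0, 0.1, -0.1]
gripper_width: 0.0873
gripper_force: 0.0
time_s: 8.6
tcp_pos: [0.656, -0.2303, 0.1814]
eef_rot: [-179.9, -0.0, -99.6]
contact_force: [0.7, 0.9, 0.2]
gripper_width: 0.0878
gripper_force: 0.0
 shift [ 0.0028 -0.0002  0.0019] turn [-0.1 -0.   0.3] t 8.6
```

```bash
python3 -m pendant '[[[0.0028,0,0.002,0,0,0.3,0.3],[0.0028,0,0.002,0,0,0.3,-1],[0.0028,0,0.002,0,0,0.3,-1],[0.0028,0,0.002,0,0,0.3,-1],[0.0028,0,0.002,0,0,0.3,-1]]]' 30
python3 -m pendant '[[[0,0,0,0,0,0,-1],[0,0,-0.03,0,0,0,-1],[0,0,-0.07,0,0,0,-1],[0,0,-0.11,0,0,0,-1],[0,0,-0.11,0,0,0,-1]]]'
python3 - <<'E'
from h import *
go([.546,.0121,.29],-92.2)
E
```

```text
time_s: 9.1
tcp_pos: [0.6551, -0.2339, 0.1788]
eef_rot: [-180.0, -0.0, -100.0]
contact_force: [-0.7, 0.4, 0.7]
gripper_width: 0.0555
gripper_force: 30.0
time_s: 9.6
tcp_pos: [0.6569, -0.2343, 0.2955]
eef_rot: [-179.4, -0.0, -99.9]
contact_force: [0.2, 0.6, -0.1]
gripper_width: 0.0553
gripper_force: 30.0
 shift [-0.2235  0.1518  0.0038] turn [-0.6 -0.1 -7.7] t 9.6
```

```bash
python3 -m pendant '[[[-0.03,0.02,0,0,0,-1,-1],[-0.065,0.044,0,0,0,-2,-1],[-0.1,0.068,0,0,0,-4,-1],[-0.135,0.092,0,0,0,-6,-1],[-0.17,0.116,0,0,0,-7.7,-1]]]'
python3 -m pendant '[[[-0.03,0.01,0,0,0,0,-1],[-0.058,0.028,0,0,0,0,-1],[-0.058,0.028,0,0,0,0,-1],[-0.058,0.028,0,0,0,0,-1],[-0.058,0.028,0,0,0,0,-1]]]'
python3 - <<'E'
from h import *
go([.546,.0121,.25],-92.2)
p=r.camera_params("wrist");im=r.capture("wrist")
cv2.imwrite("pics/w5.png",im[:,:,::-1])
for (c,s,a),ct in boards(p,im,.08): print("w board",np.round(c,1),np.round(s,1),round(a,1))
E
```

```text
time_s: 10.1
tcp_pos: [0.5693, -0.045, 0.2884]
eef_rot: [-180.0, 0.0, -92.2]
contact_force: [1.2, 1.1, -0.7]
gripper_width: 0.0557
gripper_force: 30.0
time_s: 10.6
tcp_pos: [0.5449, 0.0126, 0.2886]
eef_rot: [-180.0, 0.0, -92.3]
contact_force: [-0.5, 0.3, -1.7]
gripper_width: 0.0557
gripper_force: 30.0
 shift [ 0.0004 -0.0011  0.0386] turn [-0.   0.  -0.1] t 10.6
w board [561.8  68.5] [25.3  7.3] 2.6
w board [543.  -26.7] [58.6 70.5] 87.7
```

View pics/w5.png

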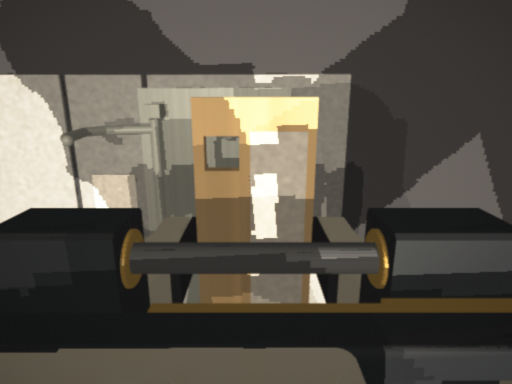

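```bash
cat >> h.py <<'E'
def held(p,im,z):
    "held board: y end (near -y), edges in x, and -y hole, at top height z"
    h=cv2.cvtColor(im,cv2.COLOR_RGB2HSV);m=cv2.inRange(h,(12,90,60),(32,255,255));m[205:]=0
    m=cv2.morphologyEx(m,cv2.MORPH_OPEN,np.ones((3,3)))
    cs,hi=cv2.findContours(m,cv2.RETR_CCOMP,cv2.CHAIN_APPROX_NONE)
    for c,k in zip(cs,hi[0]):
        A=cv2.contourArea(c)
        if k[3]>=0 and A>250 or k[3]<0 and A>2000:
            b=cv2.minAreaRect(c);P=[plane(p,q,z)[:2]*1000 for q in cv2.boxPoints(b)]
            P=np.array(P,np.float32);q=cv2.minAreaRect(P)
            print('hole' if k[3]>=0 else 'outer',np.round(q[0],1),np.round(q[1],1),round(q[2],1),'x',P[:,0].min().round(1),P[:,0].max().round(1),'y',P[:,1].min().round(1),P[:,1].max().round(1))
E
python3 - <<'E'
from h import *
p=r.camera_params("wrist");im=cv2.imread("pics/w5.png")[:,:,::-1]
held(p,im,.118)
for uv in((203,136),(240,136),(240,170),(205,170)): print(plane(p,uv,.118).round(4))
for uv in((192,97),(318,97)): print(plane(p,uv,.118).round(4))
E
```

```text
outer [558.5 -32.2] [49.7 26.8] 89.4 x 544.8 572.2 y -57.1 -7.3
hole [557.7 -32.6] [15.  16.2] 87.7 x 549.3 566.1 y -40.5 -24.8
[ 0.5654 -0.04    0.118 ]
[ 0.5489 -0.0394  0.118 ]
[ 0.5497 -0.0239  0.118 ]
[ 0.5657 -0.0245  0.118 ]
[ 0.5688 -0.057   0.118 ]
[ 0.5143 -0.0548  0.118 ]
```

Held-board hole at (222,153) measures 15x16 mm at (0.5577,-0.0326), within 2 mm of post_b. I shift 1.3 mm, lower and release.

```bash
python3 -m pendant '[[[0.0004,-0.0013,0.02,0,0,0,-1],[0.0004,-0.0013,0.04,0,0,0,-1],[0.0004,-0.0013,0.06,0,0,0,-1],[0.0004,-0.0013,0.08,0,0,0,-1],[0.0004,-0.0013,0.08,0,0,0,-1]]]'
python3 -m pendant '[[[0,0,0,0,0,0,0.6],[0,0,0,0,0,0,0.6],[0,0,0,0,0,0,0.6],[0,0,0,0,0,0,0.6],[0,0,-0.03,0,0,0,0.6]]]'
python3 -m pendant '[[[0,0,-0.04,0,0,0,0.6],[0,0,-0.08,0,0,0,0.6],[-0.03,0,-0.12,0,0,0,1],[-0.03,0,-0.15,0,0,0,1],[-0.03,0,-0.15,0,0,0,1]]]'
python3 - <<'E'
from h import *
p=r.camera_params("wrist");im=r.capture("wrist")
cv2.imwrite("pics/w6.png",im[:,:,::-1])
for (c,s,a),ct in boards(p,im,.014): print("w board",np.round(c,1),np.round(s,1),round(a,1))
for (c,s,a),ct in boards(r.camera_params("top"),r.capture("top")): print("t board",np.round(c,1),np.round(s,1),round(a,1))
go([.534,-.18,.45],-97.3)
E
```

```text
time_s: 11.15
tcp_pos: [0.5451, 0.0111, 0.2059]
eef_rot: [179.7, -0.1, -92.4]
contact_force: [-1.0, -1.5, -0.6]
gripper_width: 0.0556
gripper_force: 30.0
time_s: 11.65
tcp_pos: [0.5446, 0.012, 0.2363]
eef_rot: [179.7, -0.1, -92.3]
contact_force: [-0.5, 0.1, 1.0]
gripper_width: 0.07
gripper_force: 0.0
time_s: 12.15
tcp_pos: [0.5481, 0.0432, 0.3942]
eef_rot: [-179.5, 0.2, -92.2]
contact_force: [0.4, 0.2, 0.0]
gripper_width: 0.0864
gripper_force: 0.0
w board [545.8  12.9] [139.8  57.2] 87.7
t board [ 403.2 -225.1] [147.2  63.1] 77.9
t board [ 449.1 -400.5] [147.   63.2] 82.9
t board [ 534.1 -247.7] [147.   63.4] 82.6
t board [602.8 249.2] [160.8  36.2] 21.2
 shift [ 0.2227  0.0039 -0.0607] turn [-0.1  0.1  5. ] t 12.2
```

View pics/w6.png

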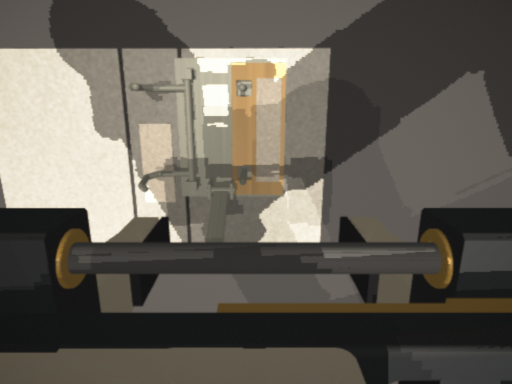

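The first board is on both posts, its centre at (0.5458, 0.0129). Next the board at (0.534,-0.2477).

```bash
python3 -m pendant '[[[0.04,0,0,0,0,1,1],[0.09,0,0,0,0,2,1],[0.14,0.001,0,0,0,3,1],[0.19,0.002,0,0,0,4,1],[0.24,0.003,0.02,0,0,5.2,1]]]'
python3 -m pendant '[[[0.05,0,0.03,0,0,0,1],[0.05,0,0.07,0,0,0,1],[0.05,0,0.11,0,0,0,1],[0.05,0,0.14,0,0,0,1],[0.05,0,0.14,0,0,0,1]]]'
python3 - <<'E'
from h import *
go([.534,-.2476,.1785],-97.4)
for (c,s,a),ct in boards(r.camera_params("top"),r.capture("top")): print("t board",np.round(c,1),np.round(s,1),round(a,1))
E
```

```text
time_s: 12.75
tcp_pos: [0.5346, -0.196, 0.3709]
eef_rot: [-179.9, -0.0, -97.5]
contact_force: [1.8, 0.6, 0.6]
gripper_width: 0.0873
gripper_force: 0.0
time_s: 13.25
tcp_pos: [0.5255, -0.2434, 0.2246]
eef_rot: [179.4, 0.0, -97.6]
contact_force: [0.5, 0.3, 0.1]
gripper_width: 0.0879
gripper_force: 0.0
 shift [ 0.0031 -0.0095  0.046 ] turn [ 0.6  0.  -0.2] t 13.2
t board [ 400.2 -241.7] [113.2  62.1] 77.1
t board [ 449.1 -400.3] [147.4  63.2] 82.9
t board [548.   29.4] [105.5  61.4] 86.7
```

```bash
python3 -m pendant '[[[0.003,-0.0095,0,0,0,-0.2,1],[0.003,-0.0095,0.02,0,0,-0.2,1],[0.003,-0.0095,0.04,0,0,-0.2,1],[0.003,-0.0095,0.044,0,0,-0.2,1],[0.003,-0.0095,0.044,0,0,-0.2,1]]]'
python3 - <<'E'
from h import *
go([.534,-.2476,.1785],-97.4)
E
```

```text
time_s: 13.8
tcp_pos: [0.5381, -0.2476, 0.187]
eef_rot: [-179.9, -0.0, -97.3]
contact_force: [0.5, 1.0, -0.6]
gripper_width: 0.0878
gripper_force: 0.0
 shift [0.0005 0.004  0.0085] turn [-0.1 -0.   0.1] t 13.8
```

```bash
python3 -m pendant '[[[0.0005,0.004,0.004,0,0,0,1],[0.0005,0.004,0.0075,0,0,0,1],[0.0005,0.004,0.0075,0,0,0,1],[0.0005,0.004,0.0075,0,0,0,1]]]'
python3 - <<'E'
from h import *
go([.534,-.2476,.1785],-97.4)
E
```

```text
time_s: 14.2
tcp_pos: [0.5333, -0.2475, 0.1789]
eef_rot: [-180.0, -0.0, -97.3]
contact_force: [-0.6, -0.5, -0.0]
gripper_width: 0.0874
gripper_force: 0.0
 shift [-0.     -0.0007  0.0004] turn [-0.  -0.   0.1] t 14.2
```

```bash
python3 -m pendant '[[[0,0,0,0,0,0,-1],[0,0,0,0,0,0,-1],[0,0,0,0,0,0,-1],[0,0,0,0,0,0,-1],[0,0,0,0,0,0,-1]]]' 30
python3 -m pendant '[[[0,0,-0.03,0,0,0,-1],[0,0,-0.07,0,0,0,-1],[0,0,-0.11,0,0,0,-1],[-0.035,0.003,-0.11,0,0,-1,-1],[-0.075,0.006,-0.11,0,0,-2,-1]]]'
python3 -m pendant '[[[-0.04,0.003,0,0,0,-1,-1],[-0.08,0.006,0,0,0,-2,-1],[-0.12,0.008,0,0,0,-3,-1],[-0.16,0.009,0,0,0,-3.2,-1],[-0.184,0.009,0,0,0,-3.2,-1]]]'
python3 -m pendant '[[[0,0,0,0,0,0,-1],[0,0,0,0,0,0,-1],[0,0,0,0,0,0,-1]]]'
python3 - <<'E'
from h import *
go([.546,.0121,.29],-92.2)
p=r.camera_params("wrist");im=r.capture("wrist");z=r.get_state()['tcp_pos'][2]-.178+.007
held(p,im,z)
E
```

```text
time_s: 14.7
tcp_pos: [0.5332, -0.2475, 0.1785]
eef_rot: [-180.0, -0.0, -97.3]
contact_force: [0.2, 0.3, 0.3]
gripper_width: 0.0555
gripper_force: 30.0
time_s: 15.2
tcp_pos: [0.5368, -0.1724, 0.29]
eef_rot: [-179.8, 0.0, -95.4]
contact_force: [-0.4, 0.8, -0.7]
gripper_width: 0.0552
gripper_force: 30.0
time_s: 15.7
tcp_pos: [0.5447, 0.0141, 0.2887]
eef_rot: [-180.0, 0.0, -92.0]
contact_force: [0.5, 0.4, -1.0]
gripper_width: 0.0556
gripper_force: 30.0
time_s: 16.0
tcp_pos: [0.5446, 0.0112, 0.2883]
eef_rot: [180.0, -0.0, -92.1]
contact_force: [-0.4, -0.2, -1.1]
gripper_width: 0.0556
gripper_force: 30.0
 shift [-0.0009 -0.0014 -0.0017] turn [ 0.  -0.   0.1] t 16.0
outer [558.3 -34. ] [51.5 26.9] 89.6 x 544.6 571.9 y -59.7 -8.3
hole [562.3 -35.6] [15.2  5.9] 86.3 x 558.8 565.8 y -43.2 -28.0
```

```bash
python3 -m pendant '[[[-0.002,-0.0014,0,0,0,0,-1],[-0.002,-0.0014,0.02,0,0,0,-1],[-0.002,-0.0014,0.04,0,0,0,-1],[-0.002,-0.0014,0.06,0,0,0,-1],[-0.002,-0.0014,0.078,0,0,0,-1]]]'
python3 -m pendant '[[[0,0,0,0,0,0,0.6],[0,0,0,0,0,0,0.6],[0,0,0,0,0,0,0.6],[0,0,0,0,0,0,0.6],[0,0,-0.03,0,0,0,0.6]]]'
python3 -m pendant '[[[0,0,-0.04,0,0,0,0.6],[0,0,-0.08,0,0,0,0.6],[-0.03,0,-0.12,0,0,0,1],[-0.03,0,-0.15,0,0,0,1],[-0.03,0,-0.15,0,0,0,1]]]'
python3 -m pendant '[[[0,0,0,0,0,0,1],[0,0,0,0,0,0,1]]]'
python3 - <<'E'
from h import *
p=r.camera_params("wrist");im=r.capture("wrist")
for (c,s,a),ct in boards(p,im,.022): print("w board",np.round(c,1),np.round(s,1),round(a,1))
for (c,s,a),ct in boards(r.camera_params("top"),r.capture("top")): print("t board",np.round(c,1),np.round(s,1),round(a,1))
go([.403,-.2248,.25],-102.1)
E
```

```text
time_s: 16.55
tcp_pos: [0.5463, 0.013, 0.2097]
eef_rot: [180.0, -0.0, -92.2]
contact_force: [0.2, -0.3, -1.1]
gripper_width: 0.0552
gripper_force: 30.0
time_s: 17.05
tcp_pos: [0.5451, 0.0132, 0.2385]
eef_rot: [179.7, -0.1, -92.2]
contact_force: [-0.1, 0.8, 0.1]
gripper_width: 0.0699
gripper_force: 0.0
time_s: 17.55
tcp_pos: [0.5483, 0.0443, 0.3965]
eef_rot: [-179.5, 0.2, -92.0]
contact_force: [-0.1, 0.3, -0.5]
gripper_width: 0.0857
gripper_force: 0.0
time_s: 17.75
tcp_pos: [0.5469, 0.0434, 0.39]
eef_rot: [180.0, 0.0, -92.1]
contact_force: [0.1, -0.7, -0.2]
gripper_width: 0.0872
gripper_force: 0.0
w board [545.   69.8] [23.4 56.3] 87.9
w board [516.4  -1. ] [98.4  5.5] 87.7
w board [546.  -5.] [106.8  53.9] 86.7
t board [ 403.2 -225.1] [147.2  63.1] 77.9
t board [ 449.1 -400.3] [147.4  63.2] 82.9
t board [597.  253.1] [132.5 119.6] 63.2
 shift [0.2732 0.1338 0.1399] turn [ 0.1 -0.  10. ] t 17.9
```

```bash
python3 -m pendant '[[[0.04,0.02,0,0,0,2,1],[0.08,0.04,0,0,0,4,1],[0.12,0.06,0,0,0,6,1],[0.16,0.08,0,0,0,8,1],[0.2,0.1,0,0,0,10,1]]]'
python3 -m pendant '[[[0.038,0.02,0,0,0,0,1],[0.078,0.02,0.03,0,0,0,1],[0.078,0.02,0.08,0,0,0,1],[0.078,0.02,0.13,0,0,0,1],[0.078,0.02,0.14,0,0,0,1]]]'
python3 -m pendant '[[[0,0,0,0,0,0,1],[0,0,0,0,0,0,1]]]'
python3 - <<'E'
from h import *
go([.4032,-.2248,.1785],-102.1)
E
```

```text
time_s: 18.35
tcp_pos: [0.4388, -0.154, 0.3898]
eef_rot: [179.9, -0.0, -102.2]
contact_force: [1.0, -1.1, -0.2]
gripper_width: 0.0875
gripper_force: 0.0
time_s: 18.85
tcp_pos: [0.4013, -0.2249, 0.2456]
eef_rot: [179.4, -0.0, -102.2]
contact_force: [-1.3, 0.0, 0.9]
gripper_width: 0.0875
gripper_force: 0.0
time_s: 19.05
tcp_pos: [0.4054, -0.2247, 0.252]
eef_rot: [-179.9, -0.0, -102.0]
contact_force: [-0.3, -0.1, 0.6]
gripper_width: 0.0876
gripper_force: 0.0
 shift [0.0005 0.0022 0.0735] turn [-0.1 -0.   0.1] t 19.1
```

Then grip, lift, and carry to above the file (about dx +0.143, dy +0.237, turn -10°).

```bash
python3 -m pendant '[[[0.0005,0.0022,0.03,0,0,0,1],[0.0005,0.0022,0.06,0,0,0,1],[0.0005,0.0022,0.0735,0,0,0,1],[0.0005,0.0022,0.0735,0,0,0,1],[0.0005,0.0022,0.0735,0,0,0,1]]]'
python3 -m pendant '[[[0,0,0,0,0,0,0],[0,0,0,0,0,0,-1],[0,0,0,0,0,0,-1],[0,0,0,0,0,0,-1],[0,0,0,0,0,0,-1]]]' 30
python3 -m pendant '[[[0,0,-0.03,0,0,0,-1],[0,0,-0.07,0,0,0,-1],[0,0,-0.11,0,0,0,-1],[0,0,-0.11,0,0,0,-1]]]'
python3 - <<'E'
from h import *
go([.5462,.0125,.289],-92.2)
E
```

```text
time_s: 19.55
tcp_pos: [0.4038, -0.2245, 0.1792]
eef_rot: [-179.8, 0.0, -102.0]
contact_force: [0.4, 1.2, 0.3]
gripper_width: 0.0877
gripper_force: 0.0
time_s: 20.05
tcp_pos: [0.4023, -0.2247, 0.1783]
eef_rot: [-179.9, -0.0, -102.1]
contact_force: [-3.2, 2.0, 12.5]
gripper_width: 0.0557
gripper_force: 31.2
time_s: 20.45
tcp_pos: [0.4039, -0.225, 0.2928]
eef_rot: [-179.4, 0.0, -102.0]
contact_force: [1.1, -0.1, -0.4]
gripper_width: 0.0552
gripper_force: 30.0
 shift [-0.262  -0.0896  0.0048] turn [-0.6 -0.  -9.8] t 20.4
```

```bash
python3 -m pendant '[[[-0.04,-0.014,0,0,0,-2,-1],[-0.08,-0.028,0,0,0,-4,-1],[-0.12,-0.042,0,0,0,-6,-1],[-0.16,-0.056,0,0,0,-8,-1],[-0.2,-0.07,0,0,0,-9.9,-1]]]'
python3 -m pendant '[[[-0.03,-0.004,0,0,0,0,-1],[-0.0645,-0.0085,0,0,0,0,-1],[-0.0645,-0.0085,0,0,0,0,-1],[-0.0645,-0.0085,0,0,0,0,-1],[-0.0645,-0.0085,0,0,0,0,-1]]]'
python3 - <<'E'
from h import *
go([.5462,.0125,.289],-92.2)
p=r.camera_params("wrist");im=r.capture("wrist");z=r.get_state()['tcp_pos'][2]-.178+.007
held(p,im,z);cv2.imwrite("pics/w7.png",im[:,:,::-1])
E
```

```text
time_s: 20.95
tcp_pos: [0.513, -0.0421, 0.2876]
eef_rot: [-179.9, 0.0, -92.1]
contact_force: [-0.0, -1.0, -0.9]
gripper_width: 0.0552
gripper_force: 30.0
time_s: 21.45
tcp_pos: [0.523, 0.0199, 0.2871]
eef_rot: [180.0, 0.0, -92.2]
contact_force: [0.4, -0.2, -0.1]
gripper_width: 0.0557
gripper_force: 30.0
 shift [ 0.0065 -0.0234 -0.0019] turn [ 0.  0. -0.] t 21.4
outer [535.2 -27.1] [54.3 37.8] 87.8 x 515.7 555.1 y -54.9 0.8
hole [531.7 -26.5] [15.1  7.8] 87.1 x 527.4 536.0 y -34.2 -18.9
```

```bash
python3 -m pendant '[[[0.0065,-0.0234,0,0,0,0,-1],[0.0065,-0.0234,0,0,0,0,-1],[0.0065,-0.0234,0,0,0,0,-1],[0.0065,-0.0234,0,0,0,0,-1]]]'
python3 - <<'E'
from h import *
go([.5462,.0125,.289],-92.2)
p=r.camera_params("wrist");im=r.capture("wrist");z=r.get_state()['tcp_pos'][2]-.178+.007
held(p,im,z);cv2.imwrite("pics/w7.png",im[:,:,::-1])
E
```

```text
time_s: 21.9
tcp_pos: [0.5459, 0.0123, 0.2869]
eef_rot: [180.0, -0.0, -92.3]
contact_force: [0.2, -0.5, -0.1]
gripper_width: 0.0555
gripper_force: 30.0
 shift [-0.0002 -0.0003 -0.0021] turn [ 0.  -0.  -0.1] t 21.9
outer [559.7 -33. ] [50.7 27.4] 87.5 x 545.0 574.5 y -58.7 -7.2
hole [563.2 -34.6] [15.4  6.2] 88.9 x 560.0 566.4 y -42.2 -27.0
```

```bash
python3 -m pendant '[[[-0.001,-0.0004,0.02,0,0,0,-1],[-0.001,-0.0004,0.04,0,0,0,-1],[-0.001,-0.0004,0.06,0,0,0,-1],[-0.001,-0.0004,0.076,0,0,0,-1],[-0.001,-0.0004,0.076,0,0,0,-1]]]'
python3 -m pendant '[[[0,0,0,0,0,0,0.6],[0,0,0,0,0,0,0.6],[0,0,0,0,0,0,0.6],[0,0,0,0,0,0,0.6],[0,0,-0.03,0,0,0,0.6]]]'
python3 -m pendant '[[[0,0,-0.04,0,0,0,0.6],[0,0,-0.08,0,0,0,0.6],[-0.03,0,-0.12,0,0,0,1],[-0.03,0,-0.15,0,0,0,1],[-0.03,0,-0.15,0,0,0,1]]]'
python3 -m pendant '[[[0,0,0,0,0,0,1],[0,0,0,0,0,0,1]]]'
python3 - <<'E'
from h import *
p=r.camera_params("wrist");im=r.capture("wrist");cv2.imwrite("pics/w8.png",im[:,:,::-1])
for (c,s,a),ct in boards(p,im,.03): print("w board",np.round(c,1),np.round(s,1),round(a,1))
for (c,s,a),ct in boards(r.camera_params("top"),r.capture("top")): print("t board",np.round(c,1),np.round(s,1),round(a,1))
go([.4491,-.4002,.39],-97.1)
E
```

```text
time_s: 22.45
tcp_pos: [0.5456, 0.0136, 0.2091]
eef_rot: [179.8, -0.1, -92.2]
contact_force: [-1.1, -0.2, -0.0]
gripper_width: 0.0554
gripper_force: 30.0
time_s: 22.95
tcp_pos: [0.5455, 0.0135, 0.2386]
eef_rot: [179.7, -0.1, -92.2]
contact_force: [-0.4, 0.1, 0.4]
gripper_width: 0.0697
gripper_force: 0.0
time_s: 23.45
tcp_pos: [0.549, 0.0446, 0.3965]
eef_rot: [-179.5, 0.2, -92.1]
contact_force: [-0.3, 0.4, -0.6]
gripper_width: 0.0861
gripper_force: 0.0
time_s: 23.65
tcp_pos: [0.5476, 0.0436, 0.3902]
eef_rot: [179.9, -0.0, -92.2]
contact_force: [0.2, 0.8, -0.2]
gripper_width: 0.0876
gripper_force: 0.0
w board [546.3  72.2] [20.9 58.3] 87.8
w board [543.7  -4.9] [105.6  59.3] 87.7
t board [ 449.1 -400.3] [147.4  63.2] 82.9
t board [604.7 248.6] [163.5  46.9] 32.9
 shift [4.473e-01 8.130e-02 3.000e-04] turn [ 0.1 -0.   4.9] t 23.8
```

View pics/w8.png

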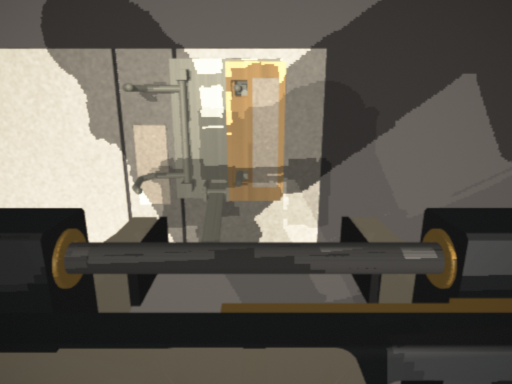

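Three boards are stacked, with posts visible in the holes at (240,88) and (240,180). Now the last one, at (0.449,-0.400).

```bash
python3 -m pendant '[[[0.048,0.008,0,0,0,1,1],[0.096,0.017,0,0,0,2,1],[0.144,0.026,0,0,0,3,1],[0.192,0.035,0,0,0,4,1],[0.24,0.0435,0,0,0,4.9,1]]]'
python3 -m pendant '[[[0.048,0.002,0,0,0,0,1],[0.096,0.006,0,0,0,0,1],[0.144,0.012,0,0,0,0,1],[0.192,0.018,0.02,0,0,0,1],[0.205,0.02,0.05,0,0,0,1]]]'
python3 -m pendant '[[[0,0,0.04,0,0,0,1],[0,0,0.08,0,0,0,1],[0,0,0.09,0,0,0,1],[0,0,0.09,0,0,0,1]]]'
python3 - <<'E'
from h import *
go([.4491,-.4002,.1785],-97.1)
E
```

```text
time_s: 24.25
tcp_pos: [0.4944, -0.1961, 0.3902]
eef_rot: [179.9, -0.0, -97.1]
contact_force: [1.0, 0.6, 0.1]
gripper_width: 0.0875
gripper_force: 0.0
time_s: 24.75
tcp_pos: [0.4492, -0.3991, 0.341]
eef_rot: [-179.9, -0.1, -97.3]
contact_force: [-0.2, 0.1, -0.8]
gripper_width: 0.0879
gripper_force: 0.0
time_s: 25.15
tcp_pos: [0.4496, -0.3951, 0.2491]
eef_rot: [179.7, 0.1, -97.1]
contact_force: [-0.2, -0.2, 0.9]
gripper_width: 0.0874
gripper_force: 0.0
 shift [ 0.0052 -0.0005  0.0706] turn [ 0.3  0.1 -0. ] t 25.1
```

```bash
python3 -m pendant '[[[0.004,0,0.03,0,0,0,1],[0.004,0,0.06,0,0,0,1],[0.004,0,0.07,0,0,0,1],[0.004,0,0.07,0,0,0,1],[0.004,0,0.07,0,0,0,1]]]'
python3 - <<'E'
from h import *
go([.4491,-.4002,.1785],-97.1)
for (c,s,a),ct in boards(r.camera_params("top"),r.capture("top")): print("t board",np.round(c,1),np.round(s,1),round(a,1))
E
```

```text
time_s: 25.65
tcp_pos: [0.4507, -0.3995, 0.1829]
eef_rot: [-179.9, -0.1, -97.1]
contact_force: [0.6, 0.2, 0.2]
gripper_width: 0.0876
gripper_force: 0.0
 shift [0.0009 0.0015 0.0044] turn [-0.1 -0.1  0. ] t 25.6
t board [546.9  11.6] [142.1  62.5] 86.9
```

```bash
python3 -m pendant '[[[0.0009,0.0012,0.002,0,0,0,1],[0.0009,0.0012,0.002,0,0,0,1]]]'
python3 -m pendant '[[[0,0,0,0,0,0,0],[0,0,0,0,0,0,-1],[0,0,0,0,0,0,-1],[0,0,0,0,0,0,-1],[0,0,0,0,0,0,-1]]]' 30
python3 -m pendant '[[[0,0,-0.03,0,0,0,-1],[0,0,-0.07,0,0,0,-1],[0,0,-0.11,0,0,0,-1],[0,0,-0.11,0,0,0,-1]]]'
python3 - <<'E'
from h import *
go([.5462,.0125,.289],-92.2)
E
```

```text
time_s: 25.9
tcp_pos: [0.4485, -0.4001, 0.18]
eef_rot: [-179.9, -0.0, -97.1]
contact_force: [-0.1, 0.2, -0.2]
gripper_width: 0.0881
gripper_force: 0.0
time_s: 26.4
tcp_pos: [0.4484, -0.3999, 0.179]
eef_rot: [180.0, -0.0, -97.1]
contact_force: [0.7, -0.8, 0.6]
gripper_width: 0.0554
gripper_force: 30.0
time_s: 26.8
tcp_pos: [0.45, -0.401, 0.295]
eef_rot: [-179.5, -0.2, -97.0]
contact_force: [1.6, -0.6, 0.1]
gripper_width: 0.0556
gripper_force: 30.0
 shift [-0.4221 -0.0447  0.0047] turn [-0.5 -0.3 -4.8] t 26.8
```

```bash
python3 -m pendant '[[[-0.048,-0.005,0,0,0,-1,-1],[-0.096,-0.01,0,0,0,-2,-1],[-0.144,-0.015,0,0,0,-3,-1],[-0.192,-0.02,0,0,0,-4,-1],[-0.24,-0.0254,0,0,0,-4.9,-1]]]'
python3 -m pendant '[[[-0.04,-0.008,0,0,0,0,-1],[-0.08,-0.016,0,0,0,0,-1],[-0.12,-0.024,0,0,0,0,-1],[-0.16,-0.032,0,0,0,0,-1],[-0.18,-0.035,0,0,0,0,-1]]]'
python3 -m pendant '[[[0,0,0,0,0,0,-1],[0,0,0,0,0,0,-1],[0,0,0,0,0,0,-1]]]'
python3 - <<'E'
from h import *
go([.5462,.0125,.289],-92.2)
p=r.camera_params("wrist");im=r.capture("wrist");z=r.get_state()['tcp_pos'][2]-.178+.007
held(p,im,z);cv2.imwrite("pics/w9.png",im[:,:,::-1])
E
```

```text
time_s: 27.3
tcp_pos: [0.5032, -0.1631, 0.2888]
eef_rot: [180.0, 0.0, -92.2]
contact_force: [1.8, -0.0, -0.7]
gripper_width: 0.0554
gripper_force: 30.0
time_s: 27.8
tcp_pos: [0.5457, 0.0164, 0.2888]
eef_rot: [-180.0, 0.0, -92.1]
contact_force: [0.3, -0.3, 0.1]
gripper_width: 0.0557
gripper_force: 30.0
time_s: 28.1
tcp_pos: [0.5448, 0.013, 0.2887]
eef_rot: [180.0, -0.0, -92.2]
contact_force: [-0.4, -0.4, -0.7]
gripper_width: 0.0555
gripper_force: 30.0
 shift [ 0.0004 -0.0014 -0.0003] turn [ 0. -0. -0.] t 28.1
outer [558.3 -32.5] [51.9 26.8] 89.5 x 544.7 571.9 y -58.4 -6.5
hole [562.7 -34.4] [15.2  4.9] 88.7 x 560.0 565.3 y -41.9 -26.8
```

```bash
python3 -m pendant '[[[-0.0005,-0.0014,0.02,0,0,0,-1],[-0.0005,-0.0014,0.04,0,0,0,-1],[-0.0005,-0.0014,0.06,0,0,0,-1],[-0.0005,-0.0014,0.075,0,0,0,-1],[-0.0005,-0.0014,0.075,0,0,0,-1]]]'
python3 -m pendant '[[[0,0,0,0,0,0,0.6],[0,0,0,0,0,0,0.6],[0,0,0,0,0,0,0.6],[0,0,0,0,0,0,0.6],[0,0,-0.03,0,0,0,0.6]]]'
python3 -m pendant '[[[0,0,-0.04,0,0,0,0.6],[0,0,-0.08,0,0,0,0.6],[-0.03,0,-0.12,0,0,0,0],[-0.03,0,-0.15,0,0,0,-1],[-0.03,0,-0.15,0,0,0,-1]]]'
python3 -m pendant '[[[0,0,0,0,0,0,-1],[0,0,0,0,0,0,-1]]]'
python3 - <<'E'
from h import *
p=r.camera_params("wrist");im=r.capture("wrist");cv2.imwrite("pics/w10.png",im[:,:,::-1])
for (c,s,a),ct in boards(p,im,.038): print("w board",np.round(c,1),np.round(s,1),round(a,1))
go([.590,.107,.33],-92.2,'lever')
E
```

```text
time_s: 28.65
tcp_pos: [0.5456, 0.0128, 0.2121]
eef_rot: [179.8, -0.1, -92.3]
contact_force: [0.1, -1.1, -0.3]
gripper_width: 0.0554
gripper_force: 30.0
time_s: 29.15
tcp_pos: [0.5452, 0.0137, 0.2416]
eef_rot: [179.7, -0.1, -92.2]
contact_force: [-0.3, -0.0, -0.8]
gripper_width: 0.0703
gripper_force: 0.0
time_s: 29.65
tcp_pos: [0.5486, 0.0448, 0.3995]
eef_rot: [-179.5, 0.2, -92.1]
contact_force: [0.2, 0.5, -0.6]
gripper_width: 0.0513
gripper_force: 0.0
time_s: 29.85
tcp_pos: [0.5472, 0.0438, 0.3932]
eef_rot: [179.9, -0.0, -92.2]
contact_force: [0.8, -0.0, 0.4]
gripper_width: 0.0358
gripper_force: 0.0
w board [547.3  72.8] [21.3 57.6] 84.2
w board [543.9  -5.5] [104.9  58.4] 87.7
lever shift [-0.0649 -0.0403  0.0628] turn [ 0.1 -0.  -0. ] t 29.9
```

View pics/w10.png

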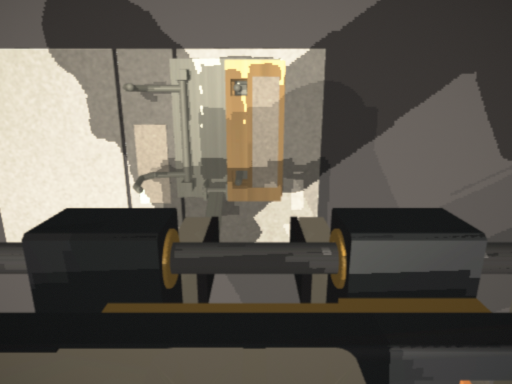

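All four boards are filed, with posts visible in the holes at (240,88) and (240,180). I'll pinch the raised lever tip again and follow its arc back down.

```bash
python3 -m pendant '[[[-0.03,-0.02,0,0,0,0,0.1],[-0.063,-0.04,0.02,0,0,0,0.1],[-0.063,-0.041,0.06,0,0,0,0.1],[-0.063,-0.041,0.06,0,0,0,0.1],[-0.063,-0.041,0.06,0,0,0,0.1]]]'
python3 - <<'E'
from h import *
go([.590,.1045,.261],-92.2,'lever')
E
```

```text
time_s: 30.4
tcp_pos: [0.5909, 0.105, 0.333]
eef_rot: [179.8, -0.1, -92.2]
contact_force: [0.5, 0.1, 1.0]
gripper_width: 0.0482
gripper_force: 0.0
lever shift [0.0003 0.0007 0.072 ] turn [ 0.2 -0.1 -0. ] t 30.4
```

```bash
python3 -m pendant '[[[0,0,0.03,0,0,0,0.1],[0,0,0.06,0,0,0,0.1],[0,0,0.07,0,0,0,0.1],[0,0,0.07,0,0,0,0.1],[0,0,0.07,0,0,0,0.1]]]'
python3 -m pendant '[[[0,0,0,0,0,0,-1],[0,0,0,0,0,0,-1],[0,0,0,0,0,0,-1],[0,0,0,0,0,0,-1],[0,0,0,0,0,0,-1]]]' 12
```

```text
time_s: 30.9
tcp_pos: [0.5918, 0.1054, 0.266]
eef_rot: [-179.9, 0.0, -92.2]
contact_force: [0.0, -0.8, 0.0]
gripper_width: 0.048
gripper_force: 0.0
time_s: 31.4
tcp_pos: [0.5905, 0.1055, 0.2645]
eef_rot: [179.9, 0.0, -92.2]
contact_force: [-5.7, 1.9, 5.6]
gripper_width: 0.0239
gripper_force: 12.0
```

```bash
python3 -m pendant '[[[-0.0075,0,0.004,0,0,0,-1],[-0.0145,0,0.0085,0,0,0,-1],[-0.021,0,0.0135,0,0,0,-1],[-0.0271,0,0.02,0,0,0,-1],[-0.0325,0,0.0263,0,0,0,-1]]]' 15
python3 -m pendant '[[[-0.0046,0,0.0068,0,0,0,-1],[-0.0118,0,0.022,0,0,0,-1],[-0.0158,0,0.038,0,0,0,-1],[-0.0158,0,0.043,0,0,0,-1],[-0.0158,0,0.043,0,0,0,-1]]]' 15
python3 -m pendant '[[[0,0,0,0,0,0,0.1],[0,0,0,0,0,0,0.1],[0,0,0,0,0,0,0.1],[0,0,-0.04,0,0,0,0.1],[0,0,-0.09,0,0,0,0.1]]]'
python3 -m pendant '[[[0,0,-0.04,0,0,0,-1],[-0.045,0,-0.08,0,0,0,-1],[-0.045,0,-0.08,0,0,0,-1]]]'
python3 - <<'E'
from h import *
im=r.capture("top");cv2.imwrite("pics/t3.png",im[:,:,::-1]);im=r.capture("scene");cv2.imwrite("pics/s3.png",cv2.resize(im[185:330,165:310],(600,600),interpolation=cv2.INTER_CUBIC)[:,:,::-1])
E
```

```text
time_s: 31.9
tcp_pos: [0.5917, 0.1382, 0.238]
eef_rot: [179.9, -0.0, -92.2]
contact_force: [-2.9, -0.2, 3.1]
gripper_width: 0.0238
gripper_force: 15.0
time_s: 32.4
tcp_pos: [0.5924, 0.1544, 0.1948]
eef_rot: [179.9, 0.0, -92.2]
contact_force: [-4.5, 4.9, 3.0]
gripper_width: 0.0234
gripper_force: 15.0
time_s: 32.9
tcp_pos: [0.5923, 0.1531, 0.2832]
eef_rot: [179.7, -0.2, -92.2]
contact_force: [1.7, 1.2, 0.7]
gripper_width: 0.0474
gripper_force: 0.0
time_s: 33.2
tcp_pos: [0.596, 0.2007, 0.37]
eef_rot: [-179.6, 0.2, -92.1]
contact_force: [-0.5, 0.3, 0.3]
gripper_width: 0.0299
gripper_force: 0.0
```

View pics/s3.png

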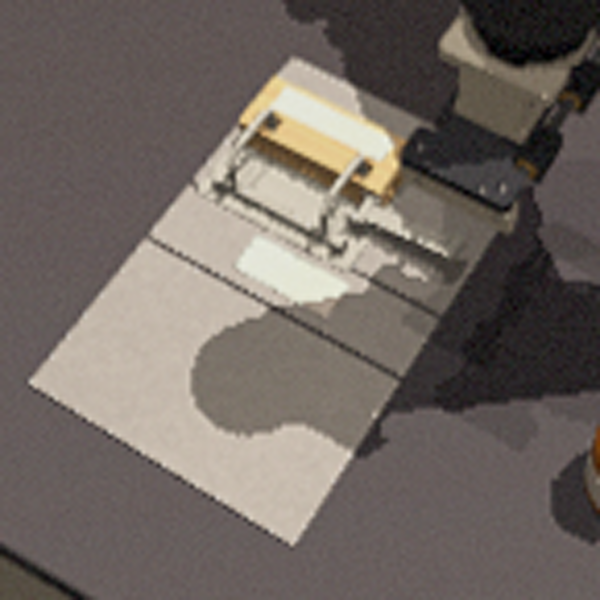

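The rings are closed over the boards (ring ends at crop (270,120) and (365,165)) and the lever is down at (400,245). Now I locate the caps.

Run:
```python
from h import *
p=r.camera_params("top");im=cv2.imread("pics/top0.png");g=cv2.cvtColor(im,cv2.COLOR_BGR2GRAY)
a=cv2.resize(im[180:220,130:195],(780,480),interpolation=cv2.INTER_CUBIC)
ps=r.camera_params("scene");s=cv2.imread("pics/scene0.png")
b=cv2.resize(s[200:268,315:375],(500,567),interpolation=cv2.INTER_CUBIC)
u=np.array([np.cos(np.radians(70.8)),np.sin(np.radians(70.8))]);c=np.array([.4574,.3523])
for k in(-.055,0,.055):
    X=np.r_[c+k*u,.148];q=proj(p,X);w=proj(ps,X);print(X.round(4),q.round(1),w.round(1))
    cv2.circle(a,tuple(((q-[130,180]+.5)*12).astype(int).tolist()),3,(0,255,0),-1)
    cv2.circle(b,tuple(((w-[315,200]+.5)*8.33).astype(int).tolist()),3,(0,255,0),-1)
o=np.zeros((600,800,3),np.uint8);o[:,:]=0
o[:300,:488]=cv2.resize(a,(488,300));o[:,490:]=0;b=cv2.resize(b,(310,352));o[:352,490:800]=b
cv2.imwrite("pics/caps.png",o)
```

```text
[0.4393 0.3004 0.148 ] [171.8 205. ] [338.2 208.5]
[0.4574 0.3523 0.148 ] [156.6 199.7] [351.9 219.2]
[0.4755 0.4042 0.148 ] [141.4 194.4] [366.3 230.5]
```

View pics/caps.png

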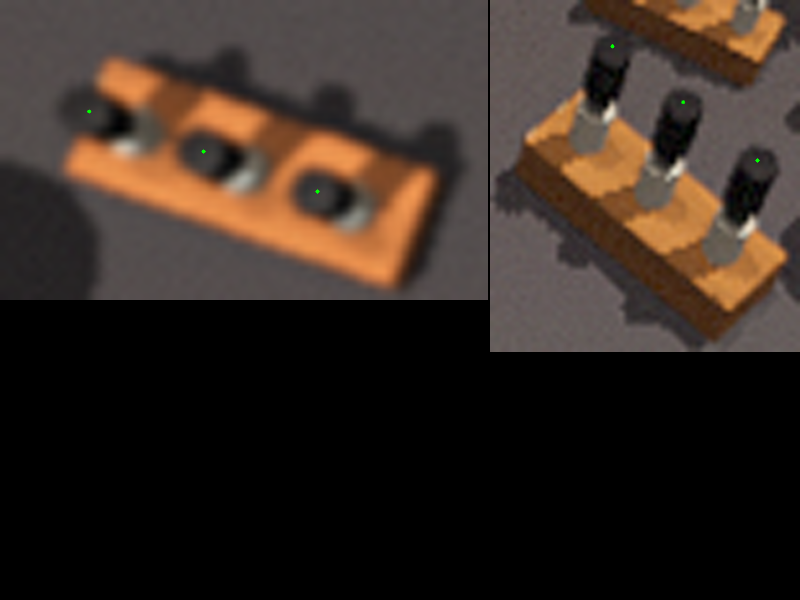

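Both views show the predicted points (green) on the centres of the three cap tops. I'll press them with the closed fingertips.

```bash
python3 -m pendant '[[[-0.019,0.032,0,0,0,0,-1],[-0.038,0.064,0,0,0,0,-1],[-0.057,0.096,0,0,0,0,-1],[-0.075,0.128,0,0,0,0,-1],[-0.0936,0.1603,0,0,0,0,-1]]]' 20
python3 -m pendant '[[[0,0,0,0,0,0,-1],[0,0,0,0,0,0,-1],[0,0,0,0,0,0,-1]]]'
python3 - <<'E'
from h import *
go([.4393,.3004,.309],-92.2)
E
```

```text
time_s: 33.8
tcp_pos: [0.4368, 0.2977, 0.3628]
eef_rot: [179.9, -0.1, -92.3]
contact_force: [0.5, -0.1, -0.2]
gripper_width: 0.0003
gripper_force: 0.0
time_s: 34.1
tcp_pos: [0.4385, 0.2977, 0.3638]
eef_rot: [180.0, -0.1, -92.2]
contact_force: [0.1, -0.5, 0.3]
gripper_width: 0.0004
gripper_force: 0.0
 shift [-0.0028 -0.0008  0.0548] turn [ 0.  -0.1 -0. ] t 34.1
```

```bash
python3 -m pendant '[[[-0.0025,-0.001,0.02,0,0,0,-1],[-0.0025,-0.001,0.035,0,0,0,-1],[-0.0025,-0.001,0.042,0,0,0,-1],[-0.0025,-0.001,0.048,0,0,0,-1],[-0.0025,-0.001,0.053,0,0,0,-1]]]'
python3 -m pendant '[[[0,0,0.001,0,0,0,-1],[0,0,0.002,0,0,0,-1],[0,0,0.002,0,0,0,-1]]]'
```

```text
time_s: 34.6
tcp_pos: [0.4397, 0.3002, 0.3113]
eef_rot: [180.0, -0.0, -92.3]
contact_force: [-1.6, -0.3, 7.6]
gripper_width: 0.0007
gripper_force: 5.4
time_s: 34.9
tcp_pos: [0.4396, 0.3004, 0.3113]
eef_rot: [-179.9, -0.0, -92.2]
contact_force: [-3.0, -4.8, 13.5]
gripper_width: 0.0004
gripper_force: 6.8
```

Cap stopped at 133 mm with the force rising, so it is home. Next two the same way.

```bash
python3 -m pendant '[[[0,0,-0.035,0,0,0,-1],[-0.0265,-0.008,-0.045,0,0,0,-1],[-0.0525,-0.0161,-0.045,0,0,0,-1],[-0.0525,-0.0161,-0.045,0,0,0,-1],[-0.0525,-0.0161,-0.045,0,0,0,-1]]]'
python3 -m pendant '[[[0,0,0.02,0,0,0,-1],[0,0,0.03,0,0,0,-1],[0,0,0.037,0,0,0,-1],[0,0,0.042,0,0,0,-1],[0,0,0.045,0,0,0,-1]]]'
python3 -m pendant '[[[0,0,0,0,0,0,-1],[0,0,0,0,0,0,-1],[0,0,0,0,0,0,-1]]]'
python3 -m pendant '[[[0,0,-0.035,0,0,0,-1],[-0.0265,-0.008,-0.045,0,0,0,-1],[-0.0525,-0.0161,-0.045,0,0,0,-1],[-0.0525,-0.0161,-0.045,0,0,0,-1],[-0.0525,-0.0161,-0.045,0,0,0,-1]]]'
python3 -m pendant '[[[0,0,0.02,0,0,0,-1],[0,0,0.03,0,0,0,-1],[0,0,0.037,0,0,0,-1],[0,0,0.042,0,0,0,-1],[0,0,0.045,0,0,0,-1]]]'
python3 -m pendant '[[[0,0,0,0,0,0,-1],[0,0,0,0,0,0,-1],[0,0,0,0,0,0,-1]]]'
```

```text
time_s: 35.4
tcp_pos: [0.4573, 0.3527, 0.354]
eef_rot: [180.0, -0.0, -92.2]
contact_force: [-0.2, 0.1, -0.0]
gripper_width: 0.0003
gripper_force: 0.0
time_s: 35.9
tcp_pos: [0.4575, 0.3524, 0.3111]
eef_rot: [-179.9, -0.0, -92.2]
contact_force: [-11.0, -6.4, 31.9]
gripper_width: 0.0004
gripper_force: 15.8
time_s: 36.2
tcp_pos: [0.4572, 0.3522, 0.3113]
eef_rot: [-180.0, -0.0, -92.2]
contact_force: [-5.4, -3.4, 13.1]
gripper_width: 0.0005
gripper_force: 6.4
time_s: 36.7
tcp_pos: [0.4753, 0.4045, 0.354]
eef_rot: [180.0, -0.0, -92.2]
contact_force: [-0.3, -0.7, -0.5]
gripper_width: 0.0003
gripper_force: 0.0
time_s: 37.2
tcp_pos: [0.4756, 0.4042, 0.3111]
eef_rot: [-179.9, -0.0, -92.2]
contact_force: [-10.5, -5.2, 28.7]
gripper_width: 0.0006
gripper_force: 14.2
time_s: 37.5
tcp_pos: [0.4754, 0.4041, 0.3113]
eef_rot: [-180.0, -0.0, -92.2]
contact_force: [-4.6, -3.6, 11.0]
gripper_width: 0.0003
gripper_force: 5.8
```

```bash
python3 -m pendant '[[[0,0,-0.04,0,0,0,-1],[0,0,-0.08,0,0,0,-1],[-0.04,0,-0.12,0,0,0,-1],[-0.08,0,-0.12,0,0,0,-1],[-0.12,0,-0.12,0,0,0,-1]]]'
python3 -m pendant '[[[0,0,0,0,0,0,-1],[0,0,0,0,0,0,-1],[0,0,0,0,0,0,-1],[0,0,0,0,0,0,-1]]]'
python3 - <<'E'
from h import *
im=r.capture("top");p=r.camera_params("top")
for (c,s,a),ct in boards(p,im,.038): print("t board",np.round(c,1),np.round(s,1),round(a,1))
# caps: neck visibility in the scene view, before/after (bright grey pixels around the caps)
s0=cv2.imread("pics/scene0.png");s1=r.capture("scene")[:,:,::-1];ps=r.camera_params("scene")
for X in((.4393,.3004),(.4574,.3523),(.4755,.4042)):
    for z in(.145,.133,.09):
        u,v=proj(ps,(*X,z)).round().astype(int);print(z,s0[v,u].tolist(),s1[v,u].tolist(),end=' ')
    print()
print(r.get_state()['contact_force'].round(1))
E
```

```text
time_s: 38.0
tcp_pos: [0.4803, 0.5257, 0.4328]
eef_rot: [-179.9, 0.3, -92.2]
contact_force: [0.7, -0.4, -0.3]
gripper_width: 0.0007
gripper_force: 0.0
time_s: 38.4
tcp_pos: [0.4802, 0.5234, 0.4301]
eef_rot: [-180.0, 0.0, -92.2]
contact_force: [0.2, -0.1, -0.1]
gripper_width: 0.0007
gripper_force: 0.0
t board [543.    8.6] [147.1  62.8] 87.6
0.145 [43, 41, 46] [38, 40, 47] 0.133 [47, 44, 47] [43, 51, 55] 0.09 [16, 14, 17] [22, 18, 17] 
0.145 [49, 52, 53] [51, 50, 55] 0.133 [43, 43, 51] [48, 44, 49] 0.09 [5, 3, 0] [17, 8, 14] 
0.145 [46, 48, 53] [50, 50, 55] 0.133 [45, 41, 48] [47, 47, 49] 0.09 [14, 17, 15] [10, 10, 7] 
[ 0.2  0.3 -0.7]
```

```bash
python3 -c "
from plant import r
print(r.close_job())"
```

```text
the job is handed in; nothing more can be done
None
```

I handed the job in at about 38 s, without a verdict shown: all four boards found are filed with both posts through their holes, the rings are closed and the lever is down, all three caps stopped at 133 mm (home), and the jar and ramekin were left alone.

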